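# Load the curing station and run its lamp from over the guard

## Task

Take every plywood panel, one at a time, from the stacks on the cardboard and lay them flat, side by side and not overlapping, on the curing station's aluminium plate, where one may lie already. Only when all lie there, reach over the guard with the bent rod and pull the switch behind it fully on, towards the guard, leave it on for ten seconds, and push it fully off again; touch the switch with nothing but the rod. Then put the rod back in its stand as it was, leg hanging down, with all panels still lying on the plate, and leave the glue bottles standing where they are.

Things in the scene. Friction and masses are not known exactly. Their poses are not given: they have to be found in the camera images.
- station: Fixed curing station; origin: centre of the underside of its aluminium plate, on the table. Plate 210 (x) x 280 (y) mm, top 18 mm up. +x points to the guard: amber sheet 5 mm thick, 280 mm wide, upright at x = 128 mm; the 10 mm wide white lamp bar along its top reaches 137 mm above the table. Behind it a grey apron, also 18 mm high, runs to x = 270 mm and carries the switch.
- switch (a joint): Toggle lever behind the guard, in rad: 0 off (leans away from the guard, as at the start), 0.8 fully on (leans towards the guard, that is to the station's -x). It stays where it is left; about 1.5 N at the knob moves it.
- switch_tip (a point): Centre of the lever's black ball knob, 26 mm across. The 10 mm thick lever runs 65 mm down from it to the pivot, which is 40 mm above the table at the station's x = 218 mm; its y varies from start to start. The knob goes from 25 mm behind the pivot (off) to 25 mm before it (on); height about 100 mm at both ends, 105 mm midway.
- board: Flat cardboard sheet, 250 x 115 x 8 mm, fixed, that carries the two stacks of panels (60 mm either side of its middle along its x). Origin: centre of its underside.
- stand: Fixed wooden rod stand, origin: centre of the underside of its foot (130 x 90 x 12 mm). Two 8 mm thick uprights across it at x = -46 and +46 mm end in flared notches, floor 115 mm above the table, about 29 mm wide at the floor, 38 mm at the top and 11 mm deep, which take the rod's handle. Free space between the uprights.
- rod: Bent rod, about 160 g. Square wooden handle 130 x 24 x 24 mm along x; origin: the handle's centre. From its front a 10 mm steel rod runs along +x to x = 200 mm and there bends straight down (-z). At rest in the stand the handle lies across both notches, its frame parallel to the stand's, its centre 127 mm above the table.
- rod_tip (a point): Lower end of the rod's bent leg: (200, 0, -100) mm in the rod's frame (5 mm more to the end of the rounding).
- panel1: Plywood panel, 84 (x) x 62 (y) x 12 mm (z), 50 g, flat; origin at its centre. It starts in one of the two stacks on the board, its x about along the board's x.
- panel2: Plywood panel, 84 (x) x 62 (y) x 12 mm (z), 50 g, flat; origin at its centre. It starts in one of the two stacks on the board, its x about along the board's x.
- panel3: Plywood panel, 84 (x) x 62 (y) x 12 mm (z), 50 g, flat; origin at its centre. It starts in one of the two stacks on the board, its x about along the board's x.
- panel4: Plywood panel, 84 (x) x 62 (y) x 12 mm (z), 50 g, flat; origin at its centre. It starts in one of the two stacks on the board, its x about along the board's x; may be absent (None).
- panel5: Plywood panel, 84 (x) x 62 (y) x 12 mm (z), 50 g, flat; origin at its centre. It starts in one of the two stacks on the board, its x about along the board's x; may be absent (None).
- panel6: Plywood panel, 84 (x) x 62 (y) x 12 mm (z), 50 g, flat; origin at its centre. Already lies on the plate at the start, its x about along the station's; may be absent (None).
- glue_a: Bystander, to be left alone: white glue bottle with orange pointed cap, 42 mm wide, 145 mm high. Origin: centre of its underside.
- glue_b: Bystander, to be left alone: a second white glue bottle like glue_a. Origin: centre of its underside.
Mind the look-alikes: they are no part of the job. What is shaped like the panel4 but orange, purple or turquoise is not meant.

How it is judged (in metres and radians):
On the way, in this order (a step that is already met when the one before it is completed fails the run):
1. all panels lie flat on the plate (x of panel1 in the frame of station between -0.08 and 0.08 m and y of panel1 in the frame of station between -0.122 and 0.122 m and z of panel1 in the frame of station between 0.02 and 0.028 m and angle between the z axis of each of panel1, panel2, panel3, panel4, panel5, panel6 and the z axis of station, either way round below 0.08 rad and x of panel2 in the frame of station between -0.08 and 0.08 m and y of panel2 in the frame of station between -0.122 and 0.122 m and z of panel2 in the frame of station between 0.02 and 0.028 m and x of panel3 in the frame of station between -0.08 and 0.08 m and y of panel3 in the frame of station between -0.122 and 0.122 m and z of panel3 in the frame of station between 0.02 and 0.028 m and x of panel4 in the frame of station between -0.08 and 0.08 m and y of panel4 in the frame of station between -0.122 and 0.122 m and z of panel4 in the frame of station between 0.02 and 0.028 m and x of panel5 in the frame of station between -0.08 and 0.08 m and y of panel5 in the frame of station between -0.122 and 0.122 m and z of panel5 in the frame of station between 0.02 and 0.028 m and x of panel6 in the frame of station between -0.08 and 0.08 m and y of panel6 in the frame of station between -0.122 and 0.122 m and z of panel6 in the frame of station between 0.02 and 0.028 m), for 0.2 s.
2. the switch is on for at least 8 s without a break (value of joint switch above 0.68 rad), for 8 s.
3. the switch is pushed off again (value of joint switch below 0.1 rad), for 0.2 s.
4. the rod is back in its stand (x of rod in the frame of stand between -0.02 and 0.02 m and y of rod in the frame of stand between -0.007 and 0.007 m and z of rod in the frame of stand between 0.122 and 0.132 m and z of rod_tip in the frame of stand between 0.015 and 0.04 m and x of rod_tip in the frame of stand above 0.15 m), for 0.2 s.
At the end, for the whole second after the job is handed in: Every panel lies flat on the plate (height within 4 mm, 0.08 rad; centre within 80 mm in x and 122 mm in y of the plate's centre), the switch is off (below 0.1 rad), the rod lies in both notches, leg down (within 20 mm lengthwise, 7 mm sideways, 5 mm in height), all at rest (all of step 1 and all of step 4 and linear speed of each of panel1, panel2, panel3, panel4, panel5, panel6, rod below 0.03 m/s and value of joint switch below 0.1 rad); the robot touches nothing.
It fails at once if the fingers or the arm touch the switch lever (contact force between any of the fingers, the arm and switch above 0.5 N).
It fails at once if a panel touches the switch lever (contact force between any of panel1, panel2, panel3, panel4, panel5, panel6 and switch above 0.5 N).
It fails at once if a bystander is pushed more than 40 mm or knocked over (distance of any of glue_a, glue_b from where it was at the start of the episode above 0.04 m or angle between any of glue_a, glue_b's own z axis and vertical above 0.6 rad).
Of panel4, panel5, panel6 only 1 to 2 are there at a start; the rules pass over those that are not, and their reading is None.
At some moment in a run one of panel1, panel2, panel3, panel4, panel5, panel6 may be knocked a few centimetres aside while the robot is not near it.
It also fails if it takes over 210 s, if anything falls off the work surface, if the arm or the gripper's body presses on something with over 40 N, if the wrist force passes 120 N, or if a joint passes its speed limit or range.

## Robot

A 6-joint arm with a two-finger parallel gripper is mounted at the origin on the work surface. World frame = base frame: x ahead of the robot, y to its left, z up, the work surface at z = 0. Lengths are in m, angles in degrees, forces in N, time in s.
With the tool pointing down it reaches from about 0.425 to 0.925 m from the base axis. Payload 12.5 kg.
Tool frame: the origin (TCP) lies at the centre of the arm's flange, where the gripper is bolted on; the fingertips stand 173 mm ahead of it and the grasp point (between the pads) lies 155 mm ahead of it; x points along the fingers, y is the direction in which the jaws open and shut, and the axes are right-handed (so a half turn about x gives the same grasp; the last joint's range is limited). The gripper opens to 85 mm and grips with 20 to 120 N. Pads are 22 mm wide; open, the fingers measure 114 mm over their backs; the gripper's body (76 mm by 85 mm) begins 54 mm behind the grasp point. The pads swing forward as they close: fully open they stand 13 mm farther back than shut.
Start: joints at [-78.3, 28.126, 89.318, -0, 62.55, -6.05], TCP at [0.191, -0.595, 0.405] pointing down, gripper open.
Joint ranges: [-177.58, 177.58], [-47.91, 125.51], [2.72, 160], [-65.01, 245.01], [3.68, 167.84], [-153.87, 153.87]. Speed limits (degrees/s): [127.2, 127.2, 159.86, 180, 180, 180].

## Interface

Orientations are given as a 3x3 rotation matrix whose columns are the frame's x, y, z axes.
In Python, from rig import r, optics gives the robot as it stands. The module is installed in compiled form; this text tells all that it offers.
- The arm moves only by the tool move_arm, never from a script. Its argument "steps" is a list of rows, each a list of 2 entries, a list of its own where there are three numbers: the shift along the world's x, y, z in mm, then the turn about the world's z in rad. In form: [[[tx, ty, tz], spin], ...]. A call has exactly 5 rows; each row shifts and turns the commanded pose from where the row before left it; what a row does not reach is not made up. A row lasts 1/10 s, in which the tool goes at most 50 mm and 8.59 degrees, less where a joint would pass 70% of its speed; a pose out of reach is approached as far as the arm can. A call is refused whole if a number of a shift passes 50 or a number of a turn 0.15, either way. A call with a gripper value outside its range is refused whole. "grip" is the finger opening in mm, from 0 to 85.4, set as the call begins (left out, the last holds). The fingers move at their own pace and stop on an object; "grip_force" is the grip in N (left out, the last holds). Time passes only in rows, so rows that do not move let the fingers close, or fill a call up. It gives the time, the measured TCP pose, the force and the opening at its end, in the units of the state.
- r.state(): the state, without advancing time (a new reading comes with each control period).
- optics.read_camera(name): name is "scene" or "top" or "wrist"; returns a dict with "img" (480x640x3 uint8, red, green, blue), "fx", "fy", "cx", "cy" (pixels), "origin" and "attitude" of the camera in the world; the wrist camera has in their place "mount" (4x4, takes a point from camera to tool coordinates, whose origin is the TCP and whose axes are the tool frame's). Camera axes: x right, y up, looking along -z (the intrinsics and any distortion apply to the point x, -y, -z); pixel columns grow to the right and rows downward; lengths in m; the calibration is good to about 2 mm. A picture is of the moment at which its call begins: read the wrist's pose just before it. There is no depth.
- r.close_job(): hands the job in, once; it reports no verdict.
The state is a dict: "clock": time; "qpos": joint angles; "qvel": joint speeds; "effort": joint torques, N m; "eef_pos": TCP position; "ee_rot": TCP orientation; "ft_force": force on the tool from outside, world axes, zero at the start; "moment": the same for the moment, N m; "finger_gap": finger opening in m.
Only numpy, scipy, OpenCV 4.12 (cv2) and the standard library are available. Lean on these libraries where they do the work, as an engineer would, in place of code of your own. Each camera call takes 0.05 s, during which the arm holds its last target.

## Working session

There is one attempt and no reset: what is moved stays moved. The work goes in short steps, Python scripts to look and compute and a tool call to move; the robot and the scene stay as the last step left them, time stands still between calls to the robot, and variables do not carry over. Pictures are saved under pics/ and viewed, and the job is handed in when it is done.

Besides the shell and the picture viewer there is one more tool, called after "Call:" as name(argument=value, ...), one argument or row to a line, values as JSON. move_arm: Moves the arm, as the interface text tells. Its arguments: {"type":"object","properties":{"steps":{"type":"array","items":{"type":"array"}},"grip":{"type":"number"},"grip_force":{"type":"number"}},"required":["steps"]}

```bash
mkdir -p pics; python3 - <<'E'
from rig import r, optics
import cv2, json
s=r.state(); print({k:s[k] for k in ['clock','eef_pos','ee_rot','finger_gap','ft_force']})
for n in ['scene','top','wrist']:
    c=optics.read_camera(n); cv2.imwrite(f'pics/a_{n}.png',c['img'][:,:,::-1]); print(n,{k:v for k,v in c.items() if k!='img'})
E
```

```text
{'clock': 0.0, 'eef_pos': array([ 0.1905463 , -0.59520275,  0.40411314]), 'ee_rot': array([[-2.02371966e-04,  3.04846143e-01, -9.52401590e-01],
       [ 1.13750797e-03, -9.52400923e-01, -3.04846172e-01],
       [-9.99999333e-01, -1.14505672e-03, -1.54025672e-04]]), 'finger_gap': 0.08551726248139135, 'ft_force': array([ 0.04119632, -0.6034691 , -0.51978777])}
scene {'fx': 500.26346349531696, 'fy': 500.26346349531696, 'cx': 327.9262968360115, 'cy': 243.05807938892164, 'origin': array([0.97365237, 0.90490259, 0.79251841]), 'attitude': array([[-0.88715446, -0.28315044,  0.36439373],
       [ 0.4609572 , -0.50642316,  0.72873455],
       [-0.02180408,  0.81447002,  0.5797958 ]])}
top {'fx': 544.5615661493106, 'fy': 544.5615661493106, 'cx': 317.1289762072613, 'cy': 231.7205502704149, 'origin': array([0.27957307, 0.06576442, 1.29030149]), 'attitude': array([[ 4.31617758e-02,  9.74757936e-01, -2.19052566e-01],
       [-9.99067829e-01,  4.19509903e-02, -1.01778352e-02],
       [-7.31453623e-04,  2.19287665e-01,  9.75659974e-01]])}
wrist {'fx': 358.7437304240269, 'fy': 358.7437304240269, 'cx': 323.16559863842787, 'cy': 243.1368424154108, 'mount': array([[ 1.19553146e-03,  2.62217192e-01, -9.65008142e-01,
         3.02319444e-02],
       [ 9.99997077e-01, -2.34151429e-03,  6.02629804e-04,
         7.37834755e-04],
       [-2.10156046e-03, -9.65006042e-01, -2.62219225e-01,
        -6.52256998e-02],
       [ 0.00000000e+00,  0.00000000e+00,  0.00000000e+00,
         1.00000000e+00]])}
```

View pics/a_scene.png

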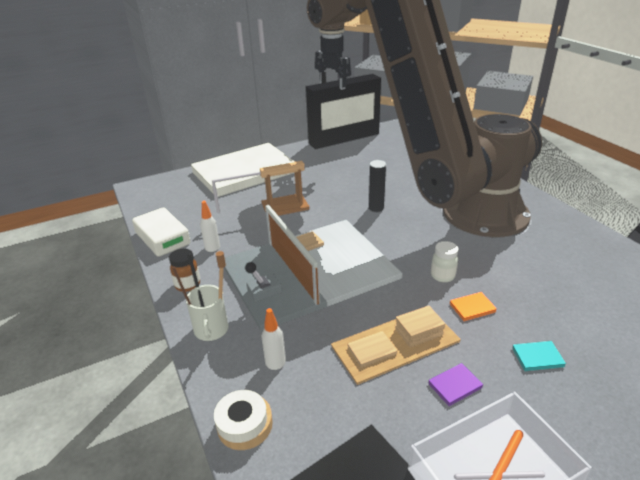

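View pics/a_top.png

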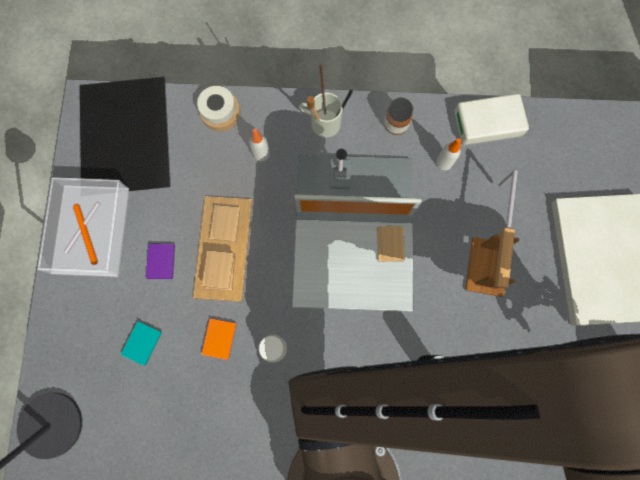

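View pics/a_wrist.png

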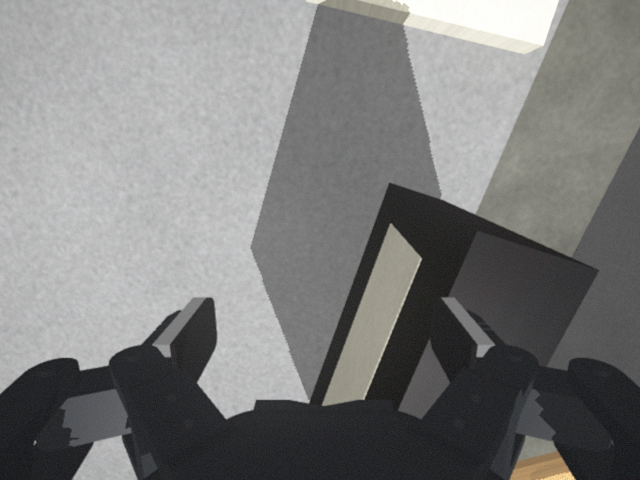

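The scene and top views show the board at top-view (222,247) with two stacks at (222,222) and (218,268). One panel lies on the plate at (390,243). The plate spans columns 294-413 and rows 222-310. The switch is at (341,155), and the stand at (490,265) holds the rod. I'll zoom in for accurate corners.

```bash
cat > h.py <<'E'
import numpy as np, cv2
from rig import r, optics
def cam(n):
    s=r.state(); c=optics.read_camera(n)
    if n=='wrist':
        T=np.eye(4); T[:3,:3]=s['ee_rot']; T[:3,3]=s['eef_pos']; W=T@c['mount']; c['origin']=W[:3,3]; c['attitude']=W[:3,:3]
    return c
def ray(c,u,v):
    d=np.array([(u-c['cx'])/c['fx'],-(v-c['cy'])/c['fy'],-1.]); return c['origin'],c['attitude']@d
def onz(c,uv,z):
    o,d=ray(c,*uv); return o+d*(z-o[2])/d[2]
def proj(c,p):
    q=c['attitude'].T@(np.array(p)-c['origin']); return np.array([c['cx']+c['fx']*q[0]/-q[2], c['cy']-c['fy']*q[1]/-q[2]])
def two(c1,p1,c2,p2):
    o1,d1=ray(c1,*p1);o2,d2=ray(c2,*p2)
    A=np.stack([d1,-d2],1); t=np.linalg.lstsq(A,o2-o1,rcond=None)[0]
    a=o1+d1*t[0];b=o2+d2*t[1]; return (a+b)/2,np.linalg.norm(a-b)
def crop(c,name,x0,y0,x1,y1,f):
    im=cv2.resize(c['img'][y0:y1,x0:x1,::-1],None,fx=f,fy=f,interpolation=cv2.INTER_CUBIC)
    for k in range((x0//10+1)*10,x1,10): cv2.line(im,((k-x0)*f,0),((k-x0)*f,4 if k%50 else 12),(0,0,255),1)
    for k in range((y0//10+1)*10,y1,10): cv2.line(im,(0,(k-y0)*f),(4 if k%50 else 12,(k-y0)*f),(0,0,255),1)
    cv2.imwrite('pics/'+name,im)
E
python3 - <<'E'
from h import *
t=cam('top'); s=cam('scene')
np.save('top0.npy',t['img']);np.save('scene0.npy',s['img'])
crop(t,'b1.png',185,185,265,310,4); crop(t,'b2.png',280,140,430,320,3); crop(t,'b3.png',430,130,550,310,4)
crop(s,'b4.png',325,295,465,385,5); crop(s,'b5.png',200,150,410,320,3)
print(r.state()['clock'])
E
```

```text
0.25
```

View pics/b1.png

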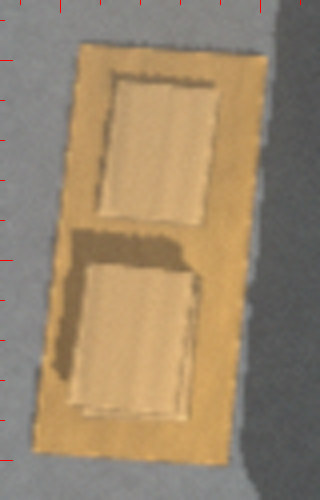

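View pics/b2.png

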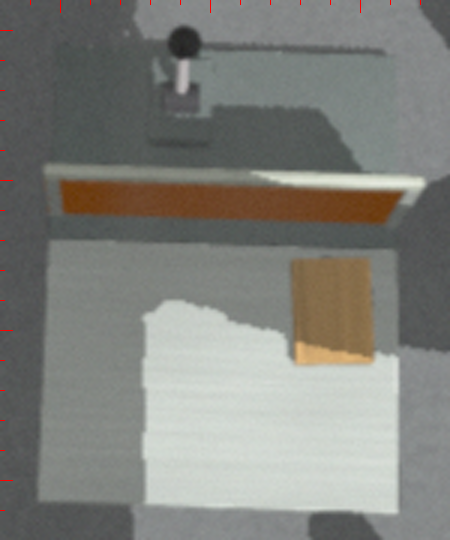

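View pics/b3.png

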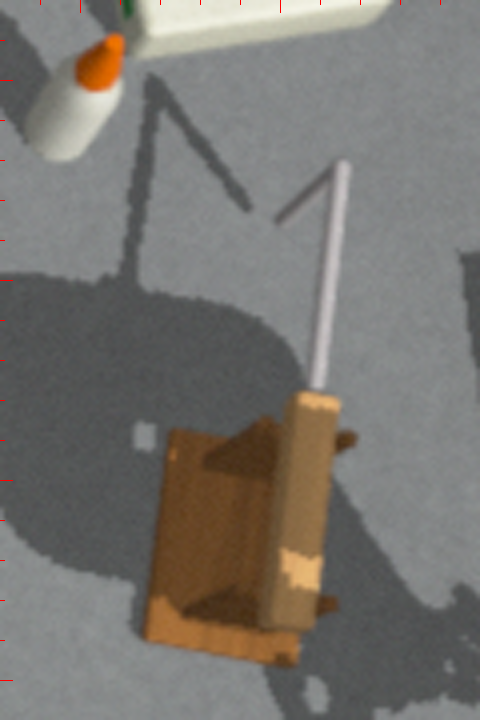

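View pics/b4.png

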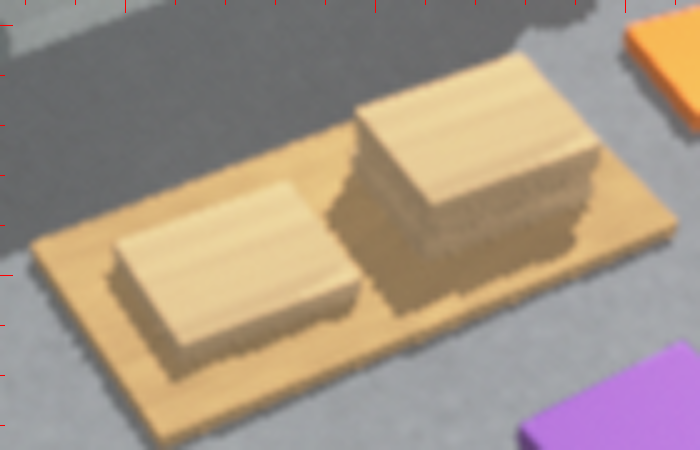

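View pics/b5.png

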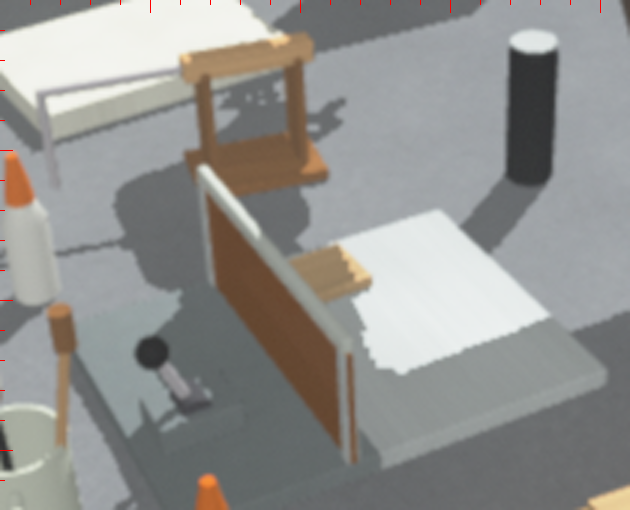

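```bash
python3 - <<'E'
from h import *
np.set_printoptions(precision=4,suppress=True)
t=cam('top'); s=cam('scene')
import itertools
def show(n,pts,z):
    P=np.array([onz(t,p,z) for p in pts]); print(n,P[:,:2].tolist() and np.round(P[:,:2],4).tolist(),'cen',P.mean(0)[:2],'edges',[round(float(np.linalg.norm(P[i]-P[i-1])),4) for i in range(len(P))],'ang',[round(float(np.degrees(np.arctan2(*(P[i]-P[i-1])[[1,0]]))),1) for i in range(len(P))])
show('board',[(205,196),(251.75,198.75),(242.5,301),(193,298)],.008)
for z in(.02,.032):show('st1 z%.3f'%z,[(214.25,205.25),(239.5,207),(235.75,240.75),(210.25,238.25)],z)
for z in(.032,.044,.056):show('st2 z%.3f'%z,[(206.75,250.75),(233.5,252.5),(231,289.2),(202.5,285.75)],z)
for n,a,b in [('s1',[(214.25,205.25),(239.5,207),(235.75,240.75),(210.25,238.25)],[(348.2,343.6),(382.6,331.2),(397,350.6),(361.6,364.4)]),('s2',[(206.75,250.75),(233.5,252.5),(231,289.2),(202.5,285.75)],[(396,316.6),(429.4,305.6),(445,325),(411.4,336.2)])]:
    for p in a:
        best=min(((two(t,p,s,q)) for q in b),key=lambda x:x[1]); print(n,p,best)
show('plate',[(292.7,306.7),(412.7,311),(412,222.7),(296,220)],.018)
show('apron',[(298.3,155),(411.7,157.3)],.018)
show('foot',[(472,237.5),(466.2,290),(504.5,296.2)],.012)
show('handle',[(502.5,228.2),(515,230),(508,287),(495,285)],.139)
print('bend',two(t,(515.75,170.75),s,(213.7,181.7)),'tip',two(t,(499.5,185.5),s,(218.3,212)),'knob',two(t,(341.7,154),s,(250.7,267.3)))
print('tip@z',onz(t,(499.5,185.5),.022), onz(t,(515.75,170.75),.13),'knob',onz(t,(341.7,154),.1))
show('p6',[(280+292/3,140+258/3),(280+370/3,140+257/3),(280+373/3,140+363/3),(280+296/3,140+363/3)],.03)
E
```

```text
board [[0.6453, 0.3575], [0.6432, 0.2425], [0.3935, 0.2469], [0.3955, 0.3636]] cen [0.5194 0.3026] edges [0.2499, 0.1149, 0.2498, 0.1167] ang [-1.4, -91.0, 179.0, 89.0]
st1 z0.020 [[0.6196, 0.3303], [0.6179, 0.269], [0.5344, 0.2718], [0.5379, 0.333]] cen [0.5774 0.301 ] edges [0.0818, 0.0613, 0.0835, 0.0613] ang [-1.8, -91.6, 178.1, 86.8]
st1 z0.032 [[0.6164, 0.3278], [0.6147, 0.2671], [0.532, 0.2698], [0.5354, 0.3305]] cen [0.5746 0.2988] edges [0.081, 0.0608, 0.0827, 0.0607] ang [-1.8, -91.6, 178.1, 86.8]
st2 z0.032 [[0.5051, 0.3361], [0.5037, 0.2729], [0.4173, 0.2721], [0.4225, 0.3387]] cen [0.4622 0.305 ] edges [0.0827, 0.0632, 0.0863, 0.0668] ang [-1.8, -91.3, -179.4, 85.6]
st2 z0.044 [[0.503, 0.3335], [0.5015, 0.271], [0.416, 0.2701], [0.4211, 0.3361]] cen [0.4604 0.3027] edges [0.0819, 0.0626, 0.0855, 0.0662] ang [-1.8, -91.3, -179.4, 85.6]
st2 z0.056 [[0.5008, 0.3309], [0.4994, 0.269], [0.4147, 0.2682], [0.4197, 0.3335]] cen [0.4587 0.3004] edges [0.0811, 0.062, 0.0847, 0.0655] ang [-1.8, -91.3, -179.4, 85.6]
s1 (214.25, 205.25) (array([0.62  , 0.3315, 0.0164]), np.float64(0.
[... 1001 characters left out ...]
9, 0.1279, 0.09] ang [28.1, 172.8, -96.8]
handle [[0.5632, -0.3237], [0.5603, -0.3506], [0.4355, -0.3313], [0.4386, -0.3039]] cen [ 0.4994 -0.3274] edges [0.1261, 0.0271, 0.1263, 0.0276] ang [-9.0, -96.0, 171.2, 83.6]
bend (array([ 0.6986, -0.3612,  0.1234]), np.float64(0.005931538870193442)) tip (array([ 0.6983, -0.3591,  0.0227]), np.float64(5.585280712696244e-05)) knob (array([0.7333, 0.0297, 0.098 ]), np.float64(0.001914702434075219))
tip@z [ 0.6986 -0.3593  0.022 ] [ 0.699  -0.3605  0.13  ] knob [0.7335 0.0293 0.1   ]
p6 [[0.5826, -0.0635], [0.5861, -0.1252], [0.5011, -0.1283], [0.4985, -0.0682]] cen [ 0.5421 -0.0963] edges [0.0843, 0.0618, 0.0851, 0.0601] ang [3.2, -86.8, -177.9, 92.5]
```

Reading the measurements: the station centre is (0.490,-0.010) with yaw about +0.9°, and the plate and apron sizes match the spec. The near stack (0.460,0.303) has its top at about 44 mm, so it holds 3 panels. The far stack (0.577,0.301) has 1 panel, and panel6 is on the plate at (0.542,-0.096). The knob is at (0.7335,0.0295). The rod handle is at (0.499,-0.327) with yaw about -8.5°. Next I move over the near stack, turning the jaws to +88°.

Call:
move_arm(
  steps=[
    [[50,30,0],0.14],
    [[50,30,0],0.14],
    [[50,30,0],0.14],
    [[50,30,0],0.14],
    [[50,30,0],0.14],
  ],
)

```text
clock: 0.85
eef_pos: [0.4064, -0.4654, 0.4049]
ee_rot: [[0.0, 0.85, -0.527], [-0.0, -0.527, -0.85], [-1.0, 0.0, 0.0]]
ft_force: [-0.3, -0.5, 0.7]
finger_gap: 0.0854
```

Call:
move_arm(
  steps=[
    [[16,49,0],0.14],
    [[16,49,0],0.14],
    [[16,49,0],0.14],
    [[16,49,0],0.14],
    [[16,49,0],0.14],
  ],
)

```text
clock: 1.35
eef_pos: [0.4828, -0.227, 0.4049]
ee_rot: [[0.0, 0.99, 0.144], [-0.0, 0.144, -0.99], [-1.0, 0.0, 0.0]]
ft_force: [0.9, 0.3, 0.1]
finger_gap: 0.0855
```

Call:
move_arm(
  steps=[
    [[0,50,0],0.14],
    [[0,50,0],0.14],
    [[0,50,0],0.14],
    [[0,50,0],0.14],
    [[0,50,0],0.14],
  ],
)

```text
clock: 1.85
eef_pos: [0.4821, 0.023, 0.405]
ee_rot: [[0.001, 0.664, 0.748], [0.0, 0.748, -0.664], [-1.0, 0.0, 0.0]]
ft_force: [0.6, -0.4, -0.3]
finger_gap: 0.0853
```

Call:
move_arm(
  steps=[
    [[-12,50,-10],0.14],
    [[-12,50,-10],0.14],
    [[-12,50,-10],0.14],
    [[-12,50,-10],0.14],
    [[-12,50,-10],0.14],
  ],
)

```text
clock: 2.35
eef_pos: [0.4244, 0.2615, 0.3568]
ee_rot: [[0.001, 0.026, 1.0], [0.0, 1.0, -0.026], [-1.0, 0.0, 0.0]]
ft_force: [1.0, -0.2, 0.5]
finger_gap: 0.0852
```

```bash
cat >> h.py <<'E'
def st():
    s=r.state(); R=s['ee_rot']; print('t',round(s['clock'],2),'pos',np.round(s['eef_pos'],4),'jaw',round(float(np.degrees(np.arctan2(R[1,1],R[0,1]))),2),'gap',round(s['finger_gap'],4),'F',np.round(s['ft_force'],1),'q6',np.round(s['qpos'][5],0)); return s
E
python3 - <<'E'
from h import *
st(); c=cam('wrist'); cv2.imwrite('pics/c1.png',c['img'][:,:,::-1]); st()
E
```

```text
t 2.35 pos [0.4244 0.2615 0.3568] jaw 88.51 gap 0.0852 F [ 1.  -0.2  0.5] q6 -64.0
t 2.4 pos [0.4227 0.2664 0.3556] jaw 89.17 gap 0.0852 F [-4.1  2.1 -1.8] q6 -65.0
```

View pics/c1.png

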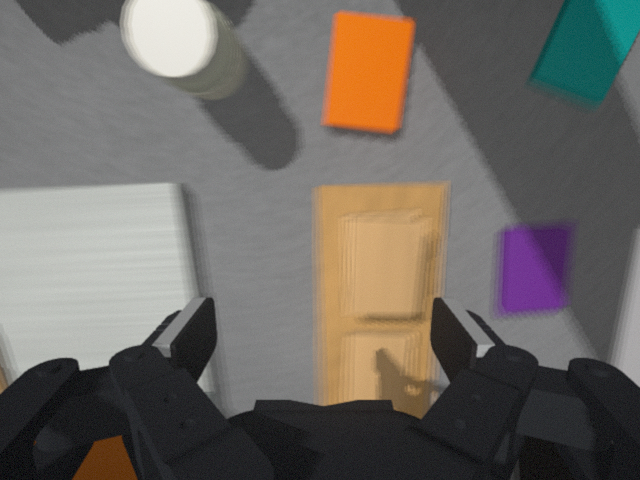

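The wrist picture shows both stacks on the board around (385,265) and (380,370). It is blurred by the motion, so I'll take another one at rest.

```bash
python3 - <<'E'
from h import *
cam('top');st(); c=cam('wrist'); crop(c,'c2.png',290,150,470,400,3); st(); np.savez('w.npz',**{k:c[k] for k in c})
E
```

```text
t 2.45 pos [0.4235 0.2638 0.356 ] jaw 88.75 gap 0.0855 F [-0.2 -0.3  0.1] q6 -64.0
t 2.5 pos [0.4243 0.2619 0.3565] jaw 88.47 gap 0.0852 F [0.3 0.4 0.4] q6 -64.0
```

View pics/c2.png

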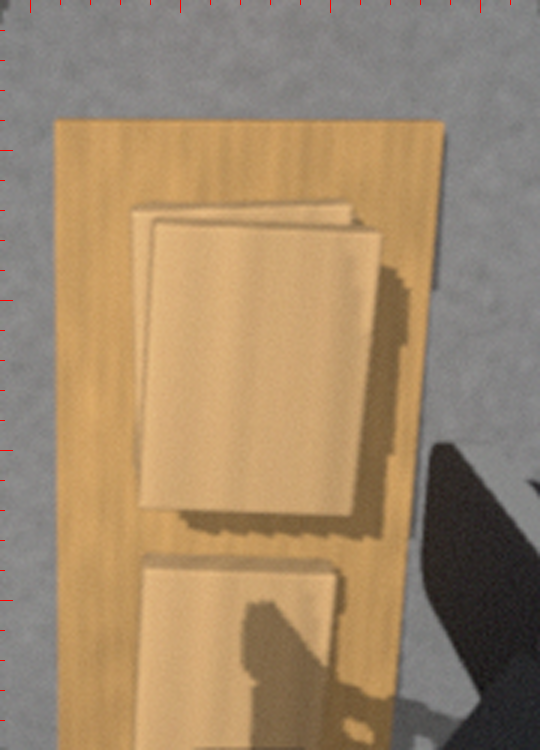

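```bash
cat >> h.py <<'E'
def rect(c,pts,z,name=''):
    P=np.array([onz(c,p,z) for p in pts]); e=P-np.roll(P,1,0)
    print(name,'cen',np.round(P.mean(0)[:2],4),'edges',np.round(np.linalg.norm(e,axis=1),4),'ang',np.round(np.degrees(np.arctan2(e[:,1],e[:,0])),1))
    return P
E
python3 - <<'E'
from h import *
c=dict(np.load('w.npz'))
print([onz(c,p,.008) for p in [(308.3,190),(438,190.3)]])
for z in (.032,.044): rect(c,[(341.7,223.3),(416.7,227.3),(407.3,321.7),(336.7,319)],z,z)
print([onz(c,p,.032) for p in [(334,220),(407,217.7)]])
E
```

```text
[array([0.39334061, 0.25081956, 0.008     ]), array([0.39588063, 0.36527913, 0.008     ])]
0.032 cen [0.4649 0.308 ] edges [0.0878 0.063  0.0871 0.0637] ang [176.7  85.7  -2.8 -93.6]
0.044 cen [0.4604 0.3062] edges [0.0842 0.0604 0.0835 0.0611] ang [176.7  85.7  -2.8 -93.6]
[array([0.41592001, 0.27250353, 0.032     ]), array([0.41518469, 0.3332837 , 0.032     ])]
```

The measured size fits a top at 44 mm, so there are three panels in this stack. The centre is (0.460,0.3045) with yaw about -3°. Next I descend and grasp.

Call:
move_arm(
  steps=[
    [[18,21,-20],-0.03],
    [[18,21,-25],0],
    [[0,0,-40],0],
    [[0,0,-40],0],
    [[0,0,-25],0],
  ],
)

```text
clock: 3.0
eef_pos: [0.4615, 0.3003, 0.2048]
ee_rot: [[-0.002, 0.064, 0.998], [-0.001, 0.998, -0.064], [-1.0, -0.001, -0.002]]
ft_force: [0.3, 0.1, 0.7]
finger_gap: 0.0853
```

```bash
python3 - <<'E'
from h import *
cam('top');st()
E
```

```text
t 3.05 pos [0.4611 0.3    0.2021] jaw 86.3 gap 0.0856 F [-2.3 -1.2 -3.4] q6 -60.0
```

Call:
move_arm(
  steps=[
    [[0,4,0],0],
    [[0,0,0],0],
    [[0,0,0],0],
    [[0,0,0],0],
    [[0,0,0],0],
  ],
  grip=55,
  grip_force=40,
)

```text
clock: 3.55
eef_pos: [0.4616, 0.3057, 0.2087]
ee_rot: [[0.003, 0.062, 0.998], [0.001, 0.998, -0.062], [-1.0, 0.001, 0.003]]
ft_force: [0.0, -2.2, 9.7]
finger_gap: 0.0598
```

Call:
move_arm(
  steps=[
    [[0,0,0],0],
    [[0,0,5],0],
    [[0,0,15],0],
    [[0,0,30],0],
    [[0,0,20],0],
  ],
)

```text
clock: 4.05
eef_pos: [0.4612, 0.3057, 0.279]
ee_rot: [[0.001, 0.062, 0.998], [0.001, 0.998, -0.062], [-1.0, 0.001, 0.001]]
ft_force: [0.6, 0.3, -1.4]
finger_gap: 0.0604
```

```bash
python3 - <<'E'
from h import *
s=cam('scene');st();t=cam('top');w=cam('wrist'); cv2.imwrite('pics/d1.png',np.hstack([s['img'][200:400,250:550],t['img'][150:350,180:480]])[:,:,::-1]);cv2.imwrite('pics/d1w.png',w['img'][:,:,::-1])
E
```

```text
t 4.1 pos [0.4616 0.3059 0.2817] jaw 86.46 gap 0.0602 F [1.1 0.5 3.5] q6 -60.0
```

View pics/d1.png

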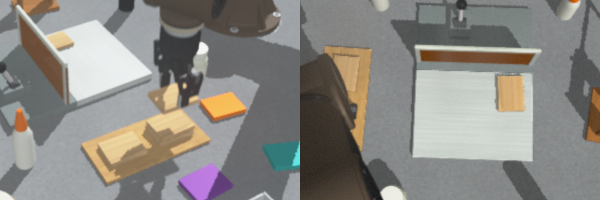

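View pics/d1w.png

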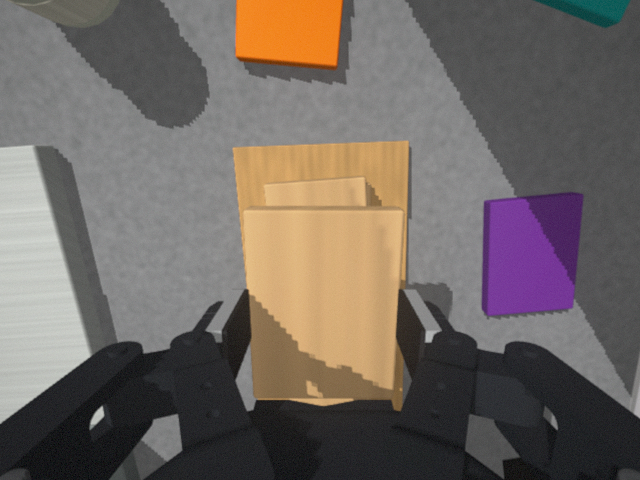

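The first panel is held between the pads and the stack below is undisturbed. I carry it to the far-middle slot beside panel6.

Call:
move_arm(
  steps=[
    [[5,-20,10],0],
    [[10,-40,0],0.02],
    [[12,-45,0],0.02],
    [[12,-45,0],0.02],
    [[12,-45,0],0.02],
  ],
)

```text
clock: 4.7
eef_pos: [0.5122, 0.109, 0.2861]
ee_rot: [[-0.001, -0.019, 1.0], [0.0, 1.0, 0.019], [-1.0, 0.0, -0.001]]
ft_force: [1.2, 0.8, -0.8]
finger_gap: 0.0598
```

Call:
move_arm(
  steps=[
    [[12,-45,0],0],
    [[10,-40,0],0],
    [[6,-25,0],0],
    [[0,-7,-10],0],
    [[0,0,-20],0],
  ],
)

```text
clock: 5.2
eef_pos: [0.5401, -0.0071, 0.2564]
ee_rot: [[0.001, -0.016, 1.0], [0.0, 1.0, 0.016], [-1.0, -0.0, 0.001]]
ft_force: [-0.4, 0.5, -0.3]
finger_gap: 0.0604
```

Call:
move_arm(
  steps=[
    [[0,0,-25],0],
    [[0,0,-15],0],
    [[0,0,-8],0],
    [[0,0,-4],0],
    [[0,0,0],0],
  ],
)

```text
clock: 5.7
eef_pos: [0.5401, -0.0059, 0.2046]
ee_rot: [[-0.001, -0.019, 1.0], [0.0, 1.0, 0.019], [-1.0, 0.0, -0.001]]
ft_force: [0.6, -0.7, -0.3]
finger_gap: 0.0603
```

```bash
python3 - <<'E'
from h import *
s=cam('scene');st();t=cam('top');st();w=cam('wrist'); cv2.imwrite('pics/d2.png',np.hstack([s['img'][180:400,200:500],t['img'][130:350,180:480]])[:,:,::-1]);cv2.imwrite('pics/d2w.png',w['img'][:,:,::-1])
E
```

```text
t 5.75 pos [ 0.5403 -0.006   0.2051] jaw 91.06 gap 0.0599 F [ 0.5 -0.  -1. ] q6 -99.0
t 5.8 pos [ 0.5403 -0.0061  0.2054] jaw 91.06 gap 0.0601 F [ 0.8 -0.5 -0.3] q6 -99.0
```

View pics/d2.png

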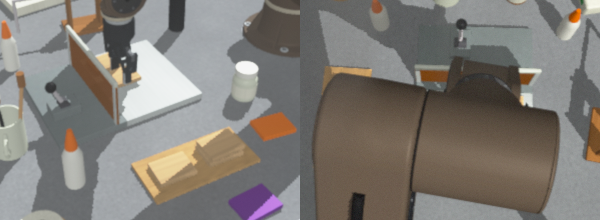

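View pics/d2w.png

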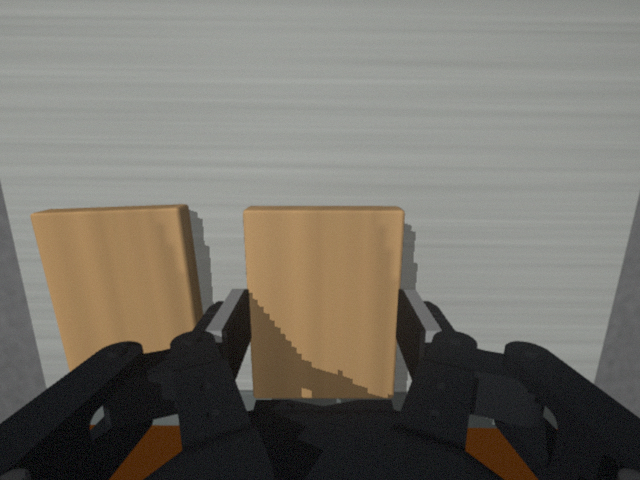

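The panel hangs just above the plate, with a clear gap to panel6 (wrist image columns 203 to 245). I lower it until it touches.

Call:
move_arm(
  steps=[
    [[0,0,-3],0],
    [[0,0,-3],0],
    [[0,0,-2],0],
    [[0,0,0],0],
    [[0,0,0],0],
  ],
)

```text
clock: 6.35
eef_pos: [0.5403, -0.0063, 0.197]
ee_rot: [[-0.0, -0.018, 1.0], [0.0, 1.0, 0.018], [-1.0, 0.0, -0.0]]
ft_force: [0.0, 0.1, -0.4]
finger_gap: 0.0602
```

Call:
move_arm(
  steps=[
    [[0,0,-1],0],
    [[0,0,-1],0],
    [[0,0,0],0],
    [[0,0,0],0],
    [[0,0,0],0],
  ],
)

```text
clock: 6.85
eef_pos: [0.5403, -0.0063, 0.195]
ee_rot: [[0.0, -0.018, 1.0], [0.0, 1.0, 0.018], [-1.0, 0.0, 0.0]]
ft_force: [0.4, -0.1, -0.5]
finger_gap: 0.0601
```

Call:
move_arm(
  steps=[
    [[0,0,-1],0],
    [[0,0,-1],0],
    [[0,0,0],0],
    [[0,0,0],0],
    [[0,0,0],0],
  ],
)

```text
clock: 7.35
eef_pos: [0.5402, -0.0063, 0.1946]
ee_rot: [[0.001, -0.018, 1.0], [-0.0, 1.0, 0.018], [-1.0, -0.0, 0.001]]
ft_force: [-6.2, 0.0, 22.2]
finger_gap: 0.0601
```

Call:
move_arm(
  steps=[
    [[0,0,-1],0],
    [[0,0,-1],0],
    [[0,0,0],0],
    [[0,0,0],0],
    [[0,0,0],0],
  ],
)

```text
clock: 7.85
eef_pos: [0.54, -0.0063, 0.1944]
ee_rot: [[0.002, -0.018, 1.0], [-0.0, 1.0, 0.018], [-1.0, -0.0, 0.002]]
ft_force: [-12.3, 0.1, 48.9]
finger_gap: 0.06
```

Contact comes at z≈0.1947, as predicted. I relieve the pressure and release.

Call:
move_arm(
  steps=[
    [[0,0,2],0],
    [[0,0,2],0],
    [[0,0,0],0],
    [[0,0,0],0],
    [[0,0,0],0],
  ],
)

```text
clock: 8.35
eef_pos: [0.5403, -0.0063, 0.1948]
ee_rot: [[-0.0, -0.018, 1.0], [0.0, 1.0, 0.018], [-1.0, 0.0, -0.0]]
ft_force: [0.3, -0.0, 0.7]
finger_gap: 0.0602
```

Call:
move_arm(
  steps=[
    [[0,0,0],0],
    [[0,0,0],0],
    [[0,0,0],0],
    [[0,0,0],0],
    [[0,0,3],0],
  ],
  grip=71,
)

```text
clock: 8.85
eef_pos: [0.5402, -0.0063, 0.1978]
ee_rot: [[-0.001, -0.018, 1.0], [0.0, 1.0, 0.018], [-1.0, 0.0, -0.001]]
ft_force: [0.2, -0.2, -0.0]
finger_gap: 0.0711
```

Call:
move_arm(
  steps=[
    [[0,0,15],0],
    [[0,0,30],0],
    [[0,0,40],0],
    [[-8,30,20],0],
    [[-12,45,0],-0.03],
  ],
)

```text
clock: 9.35
eef_pos: [0.5208, 0.0682, 0.306]
ee_rot: [[0.006, 0.015, 1.0], [-0.0, 1.0, -0.015], [-1.0, 0.0, 0.006]]
ft_force: [1.8, 0.7, -0.5]
finger_gap: 0.0709
```

Call:
move_arm(
  steps=[
    [[-12,45,0],0],
    [[-12,45,0],0],
    [[-12,45,0],0],
    [[-12,45,0],0],
    [[-8,30,0],0],
  ],
  grip=85,
)

```text
clock: 9.85
eef_pos: [0.4631, 0.2811, 0.3033]
ee_rot: [[0.0, 0.01, 1.0], [0.0, 1.0, -0.01], [-1.0, 0.0, 0.0]]
ft_force: [0.9, -0.0, -0.5]
finger_gap: 0.085
```

```bash
python3 - <<'E'
from h import *
cam('scene');cam('scene');st(); c=cam('wrist'); st(); np.savez('w.npz',**{k:c[k] for k in c}); cv2.imwrite('pics/e1.png',c['img'][:,:,::-1])
t=cam('top'); cv2.imwrite('pics/e1t.png',t['img'][130:350,180:550,::-1])
E
```

```text
t 9.95 pos [0.463  0.2816 0.3032] jaw 89.55 gap 0.0852 F [-0.5 -0.7  0.5] q6 -65.0
t 10.0 pos [0.4635 0.2801 0.3031] jaw 89.5 gap 0.0853 F [-0.3 -1.5 -0.5] q6 -65.0
```

View pics/e1.png

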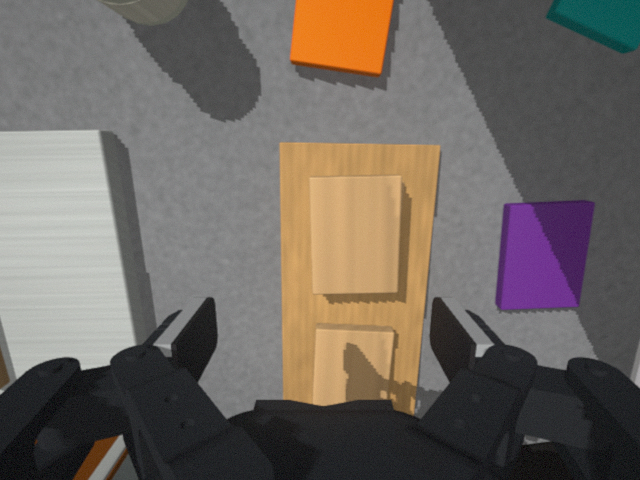

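View pics/e1t.png

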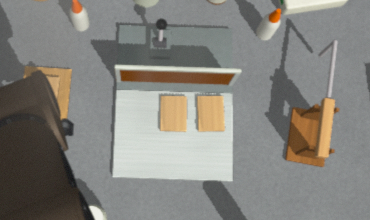

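The panel lies beside panel6 on the plate. The next one on the near stack has corners (310,178), (401,176), (397,292) and (313,295).

```bash
python3 - <<'E'
from h import *
c=dict(np.load('w.npz'))
hsv=cv2.cvtColor(c['img'],cv2.COLOR_RGB2HSV)
for z in (.02,.032): rect(c,[(310,178),(401,176),(397,292),(313,295)],z,z)
print([onz(c,p,.008) for p in [(280,143),(440,145)]])
E
```

```text
0.02 cen [0.4608 0.3045] edges [0.0878 0.0633 0.0868 0.0638] ang [-179.4   90.9    0.9  -88.2]
0.032 cen [0.4578 0.3034] edges [0.0836 0.0603 0.0826 0.0607] ang [-179.4   90.9    0.9  -88.2]
[array([0.39398323, 0.2509167 , 0.008     ]), array([0.39601568, 0.36489104, 0.008     ])]
```

Call:
move_arm(
  steps=[
    [[-5,21,-20],0.015],
    [[0,0,-35],0],
    [[0,0,-30],0],
    [[0,0,-15],0],
    [[0,0,-4],0],
  ],
)

```text
clock: 10.55
eef_pos: [0.4596, 0.2983, 0.1975]
ee_rot: [[-0.003, -0.002, 1.0], [-0.001, 1.0, 0.002], [-1.0, -0.001, -0.003]]
ft_force: [-0.2, -0.0, 0.0]
finger_gap: 0.085
```

Call:
move_arm(
  steps=[
    [[0,0,0],0],
    [[0,0,0],0],
    [[0,0,0],0],
    [[0,0,0],0],
    [[0,0,0],0],
  ],
  grip=55,
)

```text
clock: 11.05
eef_pos: [0.46, 0.2998, 0.2013]
ee_rot: [[0.004, -0.003, 1.0], [0.002, 1.0, 0.003], [-1.0, 0.002, 0.004]]
ft_force: [0.4, -0.3, 8.5]
finger_gap: 0.0551
```

Call:
move_arm(
  steps=[
    [[0,0,0],0],
    [[0,0,5],0],
    [[0,0,15],0],
    [[0,0,30],0],
    [[0,0,30],0],
  ],
)

```text
clock: 11.55
eef_pos: [0.4592, 0.2994, 0.2807]
ee_rot: [[-0.0, -0.003, 1.0], [0.0, 1.0, 0.003], [-1.0, 0.0, -0.0]]
ft_force: [0.3, -0.6, 0.9]
finger_gap: 0.055
```

```bash
python3 - <<'E'
from h import *
cam('scene');cam('scene');st(); c=cam('wrist'); cv2.imwrite('pics/e2.png',c['img'][:,:,::-1])
E
```

```text
t 11.65 pos [0.4597 0.2998 0.2833] jaw 90.18 gap 0.0552 F [-0.7 -0.5  0.3] q6 -64.0
```

View pics/e2.png

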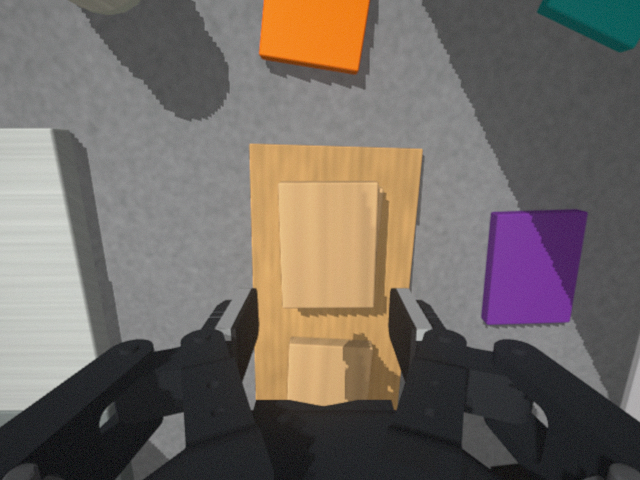

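The fingers closed just above the panel (55 mm gap), so tool height minus about 0.169 is the fingertip height here. I'll re-measure, since the panel may have shifted, and go lower.

```bash
python3 - <<'E'
from h import *
st(); c=cam('wrist'); 
rect(c,[(279,183),(378,182),(378,306),(285,307)],.032)
print([onz(c,p,.008) for p in [(250,144),(422,149)]])
E
```

```text
t 11.7 pos [0.4593 0.2996 0.2815] jaw 90.18 gap 0.055 F [-1.2 -0.2 -0.7] q6 -64.0
 cen [0.4557 0.3038] edges [0.0817 0.0599 0.0817 0.0618] ang [-178.8   90.9    2.6  -89.1]
[array([0.39256329, 0.25144859, 0.008     ]), array([0.39512619, 0.36400813, 0.008     ])]
```

Call:
move_arm(
  steps=[
    [[-1,3,0],0],
    [[0,0,0],0],
    [[0,0,0],0],
    [[0,0,0],0],
    [[0,0,0],0],
  ],
  grip=85,
)

```text
clock: 12.25
eef_pos: [0.4583, 0.3027, 0.2787]
ee_rot: [[-0.0, -0.003, 1.0], [-0.0, 1.0, 0.003], [-1.0, -0.0, -0.0]]
ft_force: [-0.1, 0.2, 0.3]
finger_gap: 0.085
```

Call:
move_arm(
  steps=[
    [[0,0,-20],0],
    [[0,0,-35],0],
    [[0,0,-20],0],
    [[0,0,-10],0],
    [[0,0,-3.5],0],
  ],
)

```text
clock: 12.75
eef_pos: [0.4583, 0.3026, 0.1897]
ee_rot: [[-0.001, -0.003, 1.0], [-0.001, 1.0, 0.003], [-1.0, -0.001, -0.001]]
ft_force: [-0.2, -0.2, 1.9]
finger_gap: 0.0846
```

Call:
move_arm(
  steps=[
    [[0,0,0],0],
    [[0,0,0],0],
    [[0,0,0],0],
    [[0,0,0],0],
    [[0,0,0],0],
  ],
  grip=55,
)

```text
clock: 13.25
eef_pos: [0.4585, 0.3028, 0.1915]
ee_rot: [[0.002, -0.003, 1.0], [0.001, 1.0, 0.003], [-1.0, 0.001, 0.002]]
ft_force: [-0.8, -1.2, 6.4]
finger_gap: 0.0604
```

Call:
move_arm(
  steps=[
    [[0,0,0],0],
    [[0,0,5],0],
    [[0,0,15],0],
    [[0,0,40],0],
    [[0,0,40],0],
  ],
)

```text
clock: 13.75
eef_pos: [0.4581, 0.3026, 0.2916]
ee_rot: [[-0.001, -0.003, 1.0], [-0.001, 1.0, 0.003], [-1.0, -0.001, -0.001]]
ft_force: [1.3, 0.6, -0.0]
finger_gap: 0.0607
```

```bash
python3 - <<'E'
from h import *
cam('scene');cam('scene');st(); c=cam('wrist'); cv2.imwrite('pics/e3.png',c['img'][:,:,::-1])
E
```

```text
t 13.85 pos [0.4587 0.303  0.2954] jaw 90.19 gap 0.0608 F [ 0.3 -0.  -0.8] q6 -64.0
```

View pics/e3.png

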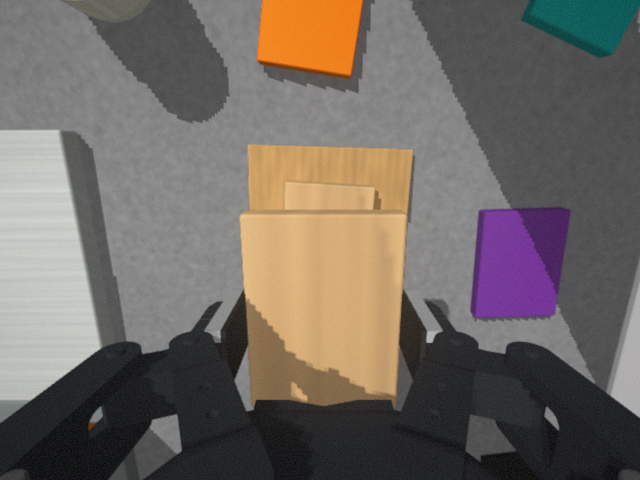

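The second panel is held. I carry it to the far-left slot.

Call:
move_arm(
  steps=[
    [[5,-15,0],0.012],
    [[12,-35,0],0],
    [[16,-45,0],0],
    [[16,-45,0],0],
    [[16,-42,0],0],
  ],
)

```text
clock: 14.4
eef_pos: [0.5233, 0.1188, 0.2896]
ee_rot: [[-0.002, -0.015, 1.0], [-0.0, 1.0, 0.015], [-1.0, -0.0, -0.002]]
ft_force: [0.9, 1.1, -0.1]
finger_gap: 0.061
```

Call:
move_arm(
  steps=[
    [[12,-28,0],0],
    [[5,-10,-15],0],
    [[0,0,-30],0],
    [[0,0,-30],0],
    [[0,0,-15],0],
  ],
)

```text
clock: 14.9
eef_pos: [0.5392, 0.0831, 0.197]
ee_rot: [[-0.004, -0.015, 1.0], [0.0, 1.0, 0.015], [-1.0, 0.0, -0.004]]
ft_force: [0.1, -0.6, 0.4]
finger_gap: 0.0611
```

Call:
move_arm(
  steps=[
    [[0,0,-7],0],
    [[0,0,-3],0],
    [[0,0,0],0],
    [[0,0,0],0],
    [[0,0,0],0],
  ],
)

```text
clock: 15.4
eef_pos: [0.5403, 0.0828, 0.1909]
ee_rot: [[0.001, -0.015, 1.0], [0.0, 1.0, 0.015], [-1.0, 0.0, 0.001]]
ft_force: [0.2, 0.3, -0.4]
finger_gap: 0.0608
```

Call:
move_arm(
  steps=[
    [[0,0,-1],0],
    [[0,0,0],0],
    [[0,0,0],0],
    [[0,0,0],0],
    [[0,0,0],0],
  ],
)

```text
clock: 15.9
eef_pos: [0.5403, 0.0827, 0.1896]
ee_rot: [[0.0, -0.015, 1.0], [0.0, 1.0, 0.015], [-1.0, 0.0, 0.0]]
ft_force: [1.2, -0.1, 1.0]
finger_gap: 0.0604
```

Call:
move_arm(
  steps=[
    [[0,0,0],0],
    [[0,0,0],0],
    [[0,0,0],0],
    [[0,0,0],0],
    [[0,0,5],0],
  ],
  grip=71,
)

```text
clock: 16.4
eef_pos: [0.5402, 0.0826, 0.1942]
ee_rot: [[-0.001, -0.015, 1.0], [0.0, 1.0, 0.015], [-1.0, 0.0, -0.001]]
ft_force: [-0.4, 1.0, -0.0]
finger_gap: 0.071
```

Call:
move_arm(
  steps=[
    [[0,0,20],0],
    [[0,0,40],0],
    [[0,0,40],0],
    [[-12,30,0],0],
    [[-16,45,0],0],
  ],
)

```text
clock: 16.9
eef_pos: [0.5125, 0.1571, 0.2962]
ee_rot: [[0.003, -0.012, 1.0], [0.001, 1.0, 0.012], [-1.0, 0.0, 0.003]]
ft_force: [0.2, 0.6, 0.1]
finger_gap: 0.071
```

Call:
move_arm(
  steps=[
    [[-16,45,0],0],
    [[-16,45,0],0],
    [[-16,35,0],0],
    [[-8,10,0],0],
    [[0,0,0],0],
  ],
  grip=85,
)

```text
clock: 17.4
eef_pos: [0.4553, 0.2937, 0.2947]
ee_rot: [[-0.0, -0.018, 1.0], [0.0, 1.0, 0.018], [-1.0, 0.0, -0.0]]
ft_force: [-0.2, -0.8, -1.1]
finger_gap: 0.0848
```

```bash
python3 - <<'E'
from h import *
cam('scene');st(); c=cam('wrist'); st(); np.savez('w.npz',**{k:c[k] for k in c}); cv2.imwrite('pics/f1.png',c['img'][:,:,::-1])
t=cam('top'); cv2.imwrite('pics/f1t.png',t['img'][130:350,180:550,::-1])
E
```

```text
t 17.45 pos [0.456  0.2927 0.2947] jaw 90.95 gap 0.0854 F [ 0.2 -1.1  0. ] q6 -65.0
t 17.5 pos [0.4565 0.2921 0.2947] jaw 90.88 gap 0.0847 F [-0.3 -0.3 -0. ] q6 -65.0
```

View pics/f1.png

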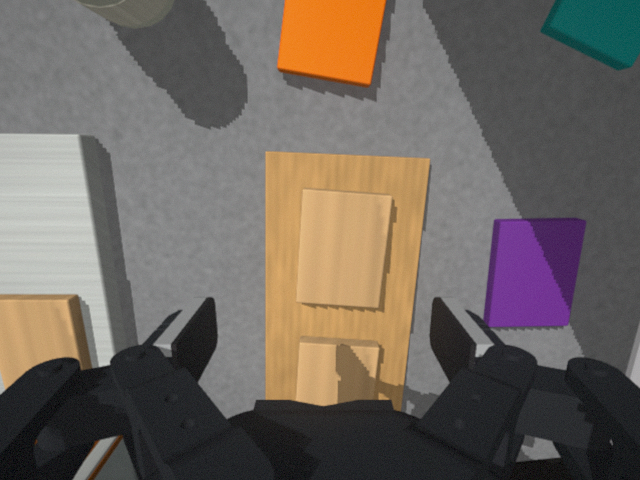

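View pics/f1t.png

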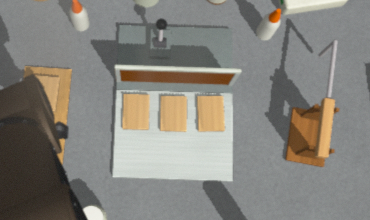

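Three panels now lie in the far row. The next one on the near stack has corners (303,189), (391,197), (379,306) and (298,302), with its top at 20 mm.

```bash
python3 - <<'E'
from h import *
c=dict(np.load('w.npz'))
for z in (.02,.032): rect(c,[(303,189),(391,197),(379,306),(298,302)],z,z)
E
```

```text
0.02 cen [0.4607 0.306 ] edges [0.0832 0.0602 0.081  0.06  ] ang [177.7  85.9  -2.4 -92. ]
0.032 cen [0.4572 0.3053] edges [0.0791 0.0572 0.077  0.0571] ang [177.7  85.9  -2.4 -92. ]
```

Call:
move_arm(
  steps=[
    [[4,12,-20],-0.055],
    [[0,0,-40],0],
    [[0,0,-35],0],
    [[0,0,-15],0],
    [[0,0,-4.5],0],
  ],
)

```text
clock: 18.05
eef_pos: [0.4609, 0.3032, 0.1783]
ee_rot: [[-0.003, 0.042, 0.999], [-0.001, 0.999, -0.042], [-1.0, -0.001, -0.003]]
ft_force: [-0.2, 0.1, 0.0]
finger_gap: 0.0851
```

Call:
move_arm(
  steps=[
    [[0,0,0],0],
    [[0,0,0],0],
    [[0,0,0],0],
    [[0,0,0],0],
    [[0,0,0],0],
  ],
  grip=55,
)

```text
clock: 18.55
eef_pos: [0.4606, 0.3046, 0.1811]
ee_rot: [[0.002, 0.04, 0.999], [0.001, 0.999, -0.04], [-1.0, 0.001, 0.002]]
ft_force: [1.3, -3.5, 7.9]
finger_gap: 0.0608
```

Call:
move_arm(
  steps=[
    [[0,0,0],0],
    [[0,0,5],0],
    [[0,0,15],0],
    [[0,0,40],0],
    [[0,0,50],0],
  ],
)

```text
clock: 19.05
eef_pos: [0.4599, 0.3045, 0.2904]
ee_rot: [[-0.003, 0.04, 0.999], [-0.001, 0.999, -0.04], [-1.0, -0.001, -0.003]]
ft_force: [-0.5, 0.9, -0.9]
finger_gap: 0.0608
```

```bash
python3 - <<'E'
from h import *
cam('scene');cam('scene');st(); c=cam('wrist'); cv2.imwrite('pics/f2.png',c['img'][:,:,::-1])
E
```

```text
t 19.15 pos [0.4608 0.3051 0.2959] jaw 87.74 gap 0.0605 F [ 0.5 -0.1 -1.3] q6 -61.0
```

View pics/f2.png

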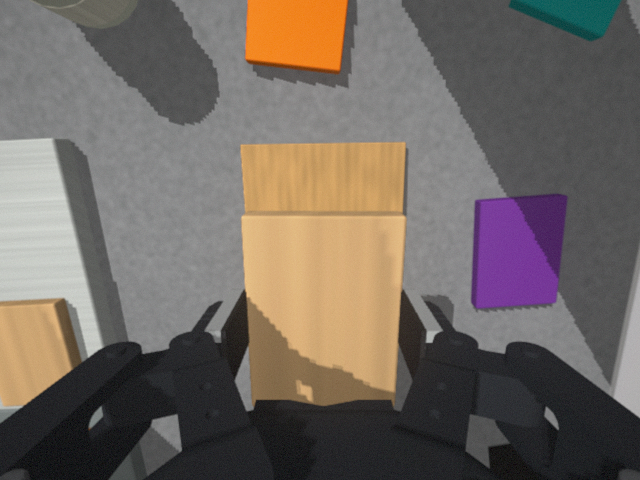

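Call:
move_arm(
  steps=[
    [[0,-20,0],0.055],
    [[0,-40,0],0],
    [[0,-45,0],0],
    [[0,-45,0],0],
    [[-5,-45,0],0],
  ],
)

```text
clock: 19.7
eef_pos: [0.455, 0.1081, 0.2892]
ee_rot: [[-0.001, -0.016, 1.0], [0.0, 1.0, 0.016], [-1.0, 0.0, -0.001]]
ft_force: [1.3, 0.1, -0.6]
finger_gap: 0.0604
```

Call:
move_arm(
  steps=[
    [[-10,-40,0],0],
    [[-8,-25,-15],0],
    [[0,0,-30],0],
    [[0,0,-30],0],
    [[0,0,-15],0],
  ],
)

```text
clock: 20.2
eef_pos: [0.4366, 0.0443, 0.1977]
ee_rot: [[-0.003, -0.014, 1.0], [0.0, 1.0, 0.014], [-1.0, 0.0, -0.003]]
ft_force: [-0.2, 0.0, -0.2]
finger_gap: 0.061
```

Call:
move_arm(
  steps=[
    [[0,0,-8],0],
    [[0,0,-4],0],
    [[0,0,-2],0],
    [[0,0,0],0],
    [[0,0,0],0],
  ],
)

```text
clock: 20.7
eef_pos: [0.4369, 0.0447, 0.1875]
ee_rot: [[0.001, -0.015, 1.0], [-0.0, 1.0, 0.015], [-1.0, -0.0, 0.001]]
ft_force: [-6.2, -2.6, 31.2]
finger_gap: 0.0609
```

Contact felt, so I back off 2 mm, release, and go to the far stack.

Call:
move_arm(
  steps=[
    [[0,0,2],0],
    [[0,0,0],0],
    [[0,0,0],0],
    [[0,0,0],0],
    [[0,0,0],0],
  ],
)

```text
clock: 21.2
eef_pos: [0.4373, 0.0447, 0.1879]
ee_rot: [[-0.0, -0.015, 1.0], [0.0, 1.0, 0.015], [-1.0, 0.0, -0.0]]
ft_force: [0.2, 0.6, 2.2]
finger_gap: 0.0606
```

Call:
move_arm(
  steps=[
    [[0,0,0],0],
    [[0,0,0],0],
    [[0,0,0],0],
    [[0,0,0],0],
    [[0,0,5],0],
  ],
  grip=72,
)

```text
clock: 21.7
eef_pos: [0.4372, 0.0446, 0.1928]
ee_rot: [[-0.001, -0.015, 1.0], [0.0, 1.0, 0.015], [-1.0, 0.0, -0.001]]
ft_force: [-0.5, -0.2, 0.1]
finger_gap: 0.0718
```

Call:
move_arm(
  steps=[
    [[0,0,20],0],
    [[0,0,40],0],
    [[5,10,45],0],
    [[22,45,0],0],
    [[22,45,0],0],
  ],
)

```text
clock: 22.2
eef_pos: [0.4866, 0.1453, 0.3004]
ee_rot: [[0.004, -0.013, 1.0], [0.001, 1.0, 0.013], [-1.0, 0.001, 0.004]]
ft_force: [1.0, -0.7, 0.3]
finger_gap: 0.0718
```

Call:
move_arm(
  steps=[
    [[22,45,0],0],
    [[22,45,0],0],
    [[22,40,0],0],
    [[10,20,0],0],
    [[0,0,0],0],
  ],
  grip=85,
)

```text
clock: 22.7
eef_pos: [0.5625, 0.2967, 0.2979]
ee_rot: [[0.001, -0.018, 1.0], [0.001, 1.0, 0.018], [-1.0, 0.001, 0.001]]
ft_force: [-1.1, 0.1, -0.4]
finger_gap: 0.0848
```

```bash
python3 - <<'E'
from h import *
cam('scene');st(); c=cam('wrist'); st(); np.savez('w.npz',**{k:c[k] for k in c}); cv2.imwrite('pics/g1.png',c['img'][:,:,::-1])
t=cam('top'); cv2.imwrite('pics/g1t.png',t['img'][130:350,180:550,::-1])
E
```

```text
t 22.75 pos [0.5619 0.2952 0.2978] jaw 90.97 gap 0.0848 F [ 0.2 -0.3 -0.1] q6 -69.0
t 22.8 pos [0.5616 0.2943 0.2978] jaw 90.91 gap 0.0848 F [ 0.2 -0.7  1. ] q6 -69.0
```

View pics/g1.png

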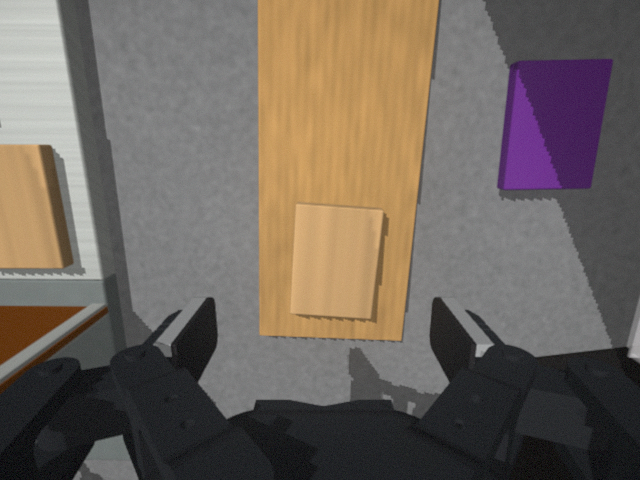

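View pics/g1t.png

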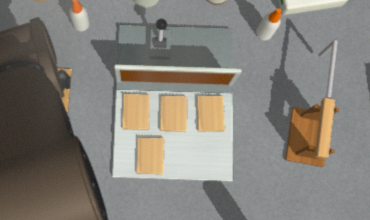

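The last board panel has corners (297,204), (383,209), (373,319) and (292,314). Four panels are on the plate, well spaced.

```bash
python3 - <<'E'
from h import *
c=dict(np.load('w.npz'))
for z in (.02,): rect(c,[(297,204),(383,209),(373,319),(292,314)],z,z)
E
```

```text
0.02 cen [0.5772 0.3043] edges [0.0837 0.06   0.0842 0.0614] ang [177.4  87.7  -1.6 -92.8]
```

Call:
move_arm(
  steps=[
    [[15.5,8,-20],-0.05],
    [[0,0,-40],0],
    [[0,0,-35],0],
    [[0,0,-17],0],
    [[0,0,-6],0],
  ],
)

```text
clock: 23.35
eef_pos: [0.5774, 0.3014, 0.1788]
ee_rot: [[-0.002, 0.036, 0.999], [-0.001, 0.999, -0.036], [-1.0, -0.001, -0.002]]
ft_force: [0.3, -1.0, 0.5]
finger_gap: 0.0851
```

Call:
move_arm(
  steps=[
    [[0,0,0],0],
    [[0,0,0],0],
    [[0,0,0],0],
    [[0,0,0],0],
    [[0,0,0],0],
  ],
  grip=55,
)

```text
clock: 23.85
eef_pos: [0.578, 0.3024, 0.1818]
ee_rot: [[0.003, 0.035, 0.999], [0.001, 0.999, -0.035], [-1.0, 0.001, 0.002]]
ft_force: [-1.2, -1.9, 8.1]
finger_gap: 0.0604
```

Call:
move_arm(
  steps=[
    [[0,0,0],0],
    [[0,0,5],0],
    [[0,0,15],0],
    [[0,0,40],0],
    [[0,0,50],0],
  ],
)

```text
clock: 24.35
eef_pos: [0.5772, 0.3022, 0.2908]
ee_rot: [[-0.003, 0.035, 0.999], [-0.001, 0.999, -0.035], [-1.0, -0.001, -0.003]]
ft_force: [1.1, 0.4, 0.4]
finger_gap: 0.0604
```

```bash
python3 - <<'E'
from h import *
cam('scene');cam('scene');st(); c=cam('wrist'); cv2.imwrite('pics/g2.png',c['img'][:,:,::-1])
E
```

```text
t 24.45 pos [0.5783 0.3028 0.2977] jaw 88.02 gap 0.0606 F [ 1.   0.3 -0.8] q6 -66.0
```

View pics/g2.png

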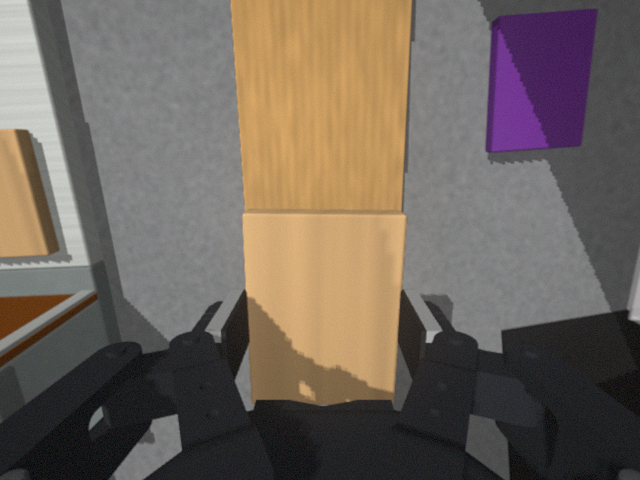

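Call:
move_arm(
  steps=[
    [[-6,-15,0],0.05],
    [[-15,-35,0],0],
    [[-18,-45,0],0],
    [[-18,-45,0],0],
    [[-18,-45,0],0],
  ],
)

```text
clock: 25.0
eef_pos: [0.5013, 0.116, 0.2898]
ee_rot: [[-0.001, -0.016, 1.0], [-0.0, 1.0, 0.016], [-1.0, 0.0, -0.001]]
ft_force: [1.5, -0.0, -1.0]
finger_gap: 0.0606
```

Call:
move_arm(
  steps=[
    [[-18,-45,0],0],
    [[-18,-45,0],0],
    [[-16,-45,0],0],
    [[-10,-28,0],0],
    [[-2,-10,-10],0],
  ],
)

```text
clock: 25.5
eef_pos: [0.4377, -0.0576, 0.2805]
ee_rot: [[0.001, -0.013, 1.0], [-0.0, 1.0, 0.013], [-1.0, -0.0, 0.001]]
ft_force: [0.7, 0.5, -0.2]
finger_gap: 0.0607
```

Call:
move_arm(
  steps=[
    [[0,0,-30],0],
    [[0,0,-30],0],
    [[0,0,-20],0],
    [[0,0,-10],0],
    [[0,0,-4],0],
  ],
)

```text
clock: 26.0
eef_pos: [0.4388, -0.0552, 0.1861]
ee_rot: [[0.0, -0.016, 1.0], [0.0, 1.0, 0.016], [-1.0, 0.0, 0.0]]
ft_force: [-12.7, 4.4, 89.8]
finger_gap: 0.061
```

```bash
python3 - <<'E'
from h import *
cam('scene');cam('scene');st()
E
```

```text
t 26.1 pos [ 0.4387 -0.0551  0.1864] jaw 90.91 gap 0.0607 F [-1.7 -0.5 11. ] q6 -107.0
```

That contact was harder than intended: a 90 N transient at the wrist, under the 120 N limit. I back off and release.

Call:
move_arm(
  steps=[
    [[0,0,1.5],0],
    [[0,0,0],0],
    [[0,0,0],0],
    [[0,0,0],0],
    [[0,0,0],0],
  ],
)

```text
clock: 26.6
eef_pos: [0.4386, -0.0556, 0.1874]
ee_rot: [[-0.0, -0.015, 1.0], [0.0, 1.0, 0.015], [-1.0, 0.0, -0.0]]
ft_force: [-0.0, -0.3, -0.7]
finger_gap: 0.0606
```

Call:
move_arm(
  steps=[
    [[0,0,0],0],
    [[0,0,0],0],
    [[0,0,0],0],
    [[0,0,0],0],
    [[0,0,5],0],
  ],
  grip=72,
)

```text
clock: 27.1
eef_pos: [0.4385, -0.0557, 0.1923]
ee_rot: [[-0.001, -0.015, 1.0], [0.0, 1.0, 0.015], [-1.0, 0.0, -0.001]]
ft_force: [0.7, -0.0, 0.2]
finger_gap: 0.072
```

Call:
move_arm(
  steps=[
    [[0,0,20],0],
    [[0,0,40],0],
    [[0,0,50],0],
    [[0,-20,40],0],
    [[0,-40,20],0],
  ],
)

```text
clock: 27.6
eef_pos: [0.4383, -0.1149, 0.3663]
ee_rot: [[0.004, -0.018, 1.0], [-0.001, 1.0, 0.018], [-1.0, -0.001, 0.004]]
ft_force: [1.0, -0.7, -1.1]
finger_gap: 0.0717
```

Call:
move_arm(
  steps=[
    [[8,-45,0],-0.04],
    [[12,-45,0],-0.04],
    [[12,-45,0],-0.04],
    [[12,-40,0],-0.03],
    [[10,-25,0],0],
  ],
  grip=50,
)

```text
clock: 28.1
eef_pos: [0.4926, -0.3183, 0.3628]
ee_rot: [[0.0, 0.137, 0.991], [-0.0, 0.991, -0.137], [-1.0, -0.0, 0.0]]
ft_force: [-0.0, 1.1, 0.3]
finger_gap: 0.0499
```

```bash
python3 - <<'E'
from h import *
s=cam('scene');st(); c=cam('wrist'); st(); np.savez('w.npz',**{k:c[k] for k in c}); cv2.imwrite('pics/i1.png',c['img'][:,:,::-1])
t=cam('top'); np.savez('t.npz',**{k:t[k] for k in t}); crop(t,'i1t.png',280,140,430,320,3); crop(s,'i1s.png',200,150,410,320,3)
E
```

```text
t 28.15 pos [ 0.4936 -0.3205  0.3626] jaw 82.13 gap 0.05 F [-1.3 -1.  -0.4] q6 -122.0
t 28.2 pos [ 0.4929 -0.3183  0.3623] jaw 82.14 gap 0.0501 F [0.1 1.4 0.2] q6 -121.0
```

View pics/i1.png

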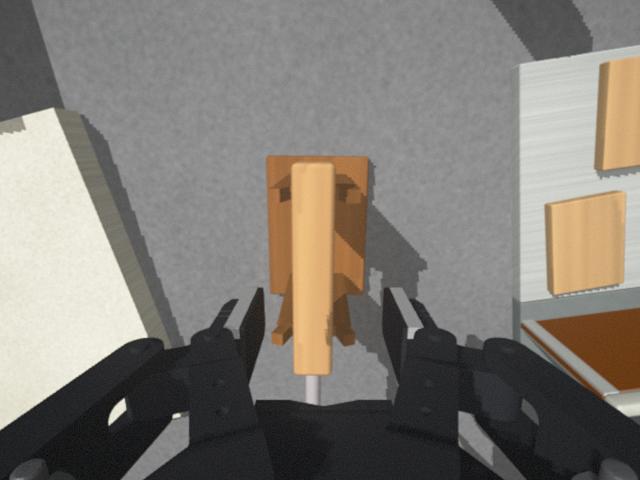

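View pics/i1t.png

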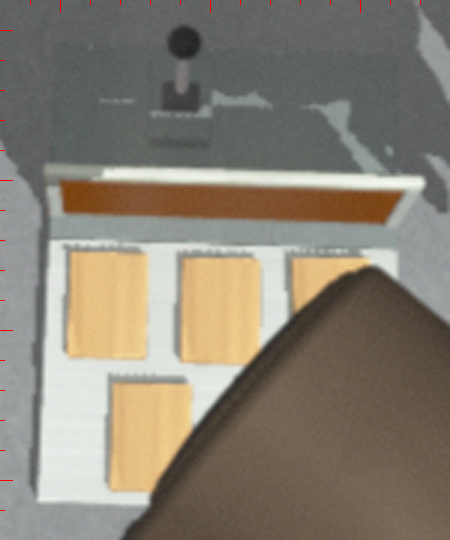

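View pics/i1s.png

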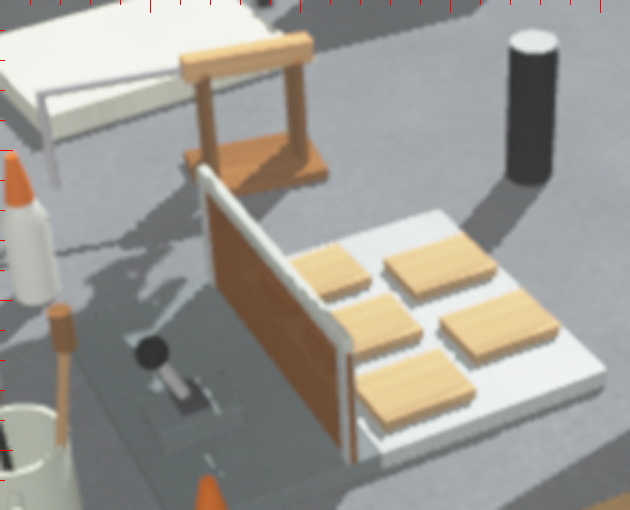

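All five panels lie flat and spaced on the plate. The wrist view shows the handle with corners (292,163), (332,163), (332,375) and (293,375), almost exactly aligned with the tool.

```bash
python3 - <<'E'
from h import *
c=dict(np.load('w.npz')); t=dict(np.load('t.npz'))
rect(c,[(292,163),(332,163),(332,375),(293,375)],.139,'handle')
th=np.radians(.9);R=np.array([[np.cos(th),-np.sin(th)],[np.sin(th),np.cos(th)]])
for n,p in [('B',(107.5,303)),('A',(221,308)),('C',(151,436))]:
    w=onz(t,(280+p[0]/3,140+p[1]/3),.03)[:2]; print(n,w,R.T@(w-[.49,-.0098]))
print(onz(t,(280+184/3,140+42/3),.1))
for n,pts in [('p6',None)]: pass
w=onz(c,(586,243),.03)[:2]; print('D/p6?',w, R.T@(w-[.49,-.0098]))
st()
E
```

```text
handle cen [ 0.4991 -0.3287] edges [0.1284 0.0211 0.1284 0.0242] ang [171.2  82.2  -7.4 -97.7]
B [0.53994723 0.08100033] [0.0513673  0.09000459]
A [ 0.53977517 -0.00842824] [0.04979057 0.00058976]
C [0.4364468  0.04279266] [-0.0527205   0.05342735]
[0.73342464 0.03017008 0.1       ]
D/p6? [ 0.53955145 -0.09659676] [ 0.04818199 -0.08756437]
t 28.25 pos [ 0.4924 -0.3167  0.3622] jaw 82.18 gap 0.0503 F [ 0.2  0.5 -0.8] q6 -121.0
```

Call:
move_arm(
  steps=[
    [[6.5,-11.5,-10],0],
    [[0,0,-30],0],
    [[0,0,-25],0],
    [[0,0,-12],0],
    [[0,0,-3],0],
  ],
)

```text
clock: 28.75
eef_pos: [0.4992, -0.3267, 0.2812]
ee_rot: [[-0.002, 0.134, 0.991], [0.002, 0.991, -0.134], [-1.0, 0.001, -0.002]]
ft_force: [0.4, 0.3, -0.0]
finger_gap: 0.05
```

```bash
python3 - <<'E'
from h import *
cam('scene');cam('scene');st();c=cam('wrist'); cv2.imwrite('pics/j1.png',c['img'][:,:,::-1])
E
```

```text
t 28.85 pos [ 0.4994 -0.327   0.2827] jaw 82.3 gap 0.0504 F [-0.6  0.6  0.7] q6 -122.0
```

View pics/j1.png

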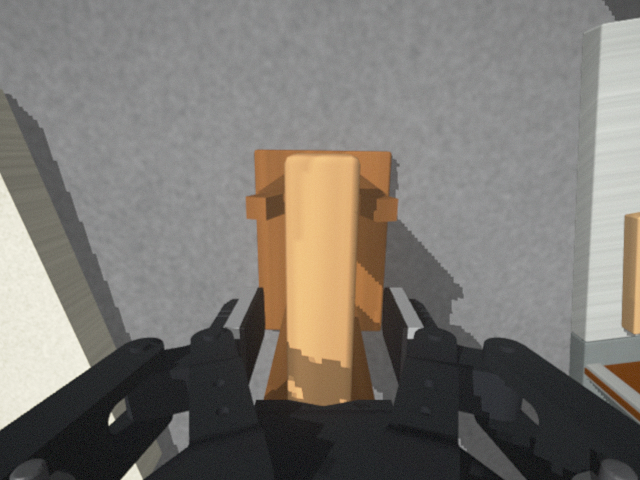

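The handle sits centred between the fingers (columns 287-357 against 263-385). I grip and lift.

Call:
move_arm(
  steps=[
    [[0,0,0],0],
    [[0,0,0],0],
    [[0,0,0],0],
    [[0,0,0],0],
    [[0,0,0],0],
  ],
  grip=15,
  grip_force=100,
)

```text
clock: 29.4
eef_pos: [0.4992, -0.3272, 0.2838]
ee_rot: [[0.002, 0.135, 0.991], [-0.001, 0.991, -0.135], [-1.0, -0.001, 0.002]]
ft_force: [-0.9, 0.7, 6.3]
finger_gap: 0.0228
```

```bash
python3 - <<'E'
from h import *
st()
E
```

```text
t 29.4 pos [ 0.4992 -0.3272  0.2838] jaw 82.27 gap 0.0228 F [-0.9  0.7  6.3] q6 -122.0
```

Call:
move_arm(
  steps=[
    [[0,0,0],0],
    [[0,0,5],0],
    [[0,0,15],0],
    [[0,0,30],0],
    [[0,0,40],0],
  ],
)

```text
clock: 29.9
eef_pos: [0.4989, -0.327, 0.3726]
ee_rot: [[-0.002, 0.134, 0.991], [0.002, 0.991, -0.134], [-1.0, 0.002, -0.003]]
ft_force: [-0.3, -0.3, -0.9]
finger_gap: 0.0225
```

Call:
move_arm(
  steps=[
    [[0,0,30],0],
    [[0,0,20],0],
    [[0,0,10],0],
    [[0,0,0],0],
    [[0,0,0],0],
  ],
)

```text
clock: 30.4
eef_pos: [0.499, -0.3271, 0.4315]
ee_rot: [[-0.001, 0.134, 0.991], [0.001, 0.991, -0.134], [-1.0, 0.001, -0.001]]
ft_force: [-0.1, 0.0, -1.9]
finger_gap: 0.0219
```

```bash
python3 - <<'E'
from h import *
st();s=cam('scene');t=cam('top');crop(s,'k1s.png',170,80,370,230,4);crop(t,'k1t.png',440,130,560,310,4);st()
c=cam('wrist'); cv2.imwrite('pics/k1w.png',c['img'][:,:,::-1])
E
```

```text
t 30.4 pos [ 0.499  -0.3271  0.4315] jaw 82.27 gap 0.0219 F [-0.1  0.  -1.9] q6 -122.0
t 30.5 pos [ 0.4991 -0.3272  0.4312] jaw 82.27 gap 0.0225 F [ 0.3 -0.2 -1.8] q6 -122.0
```

View pics/k1s.png

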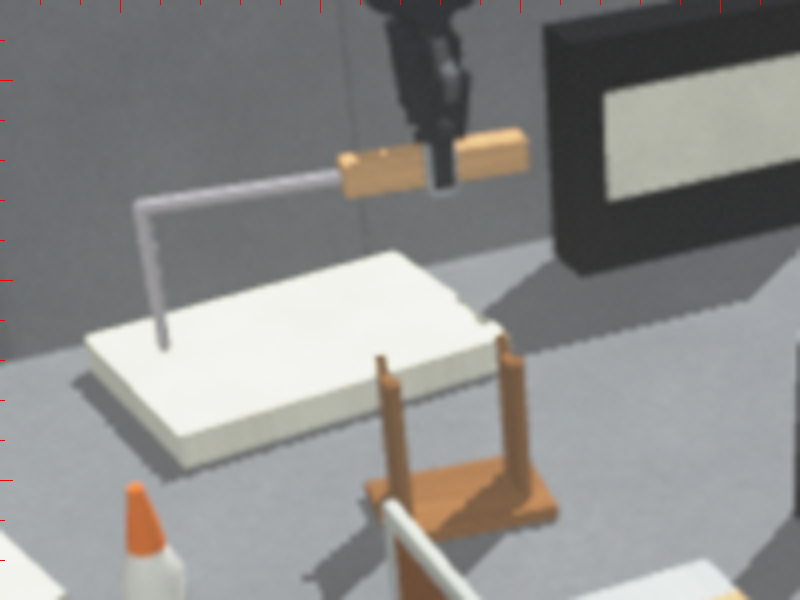

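View pics/k1t.png

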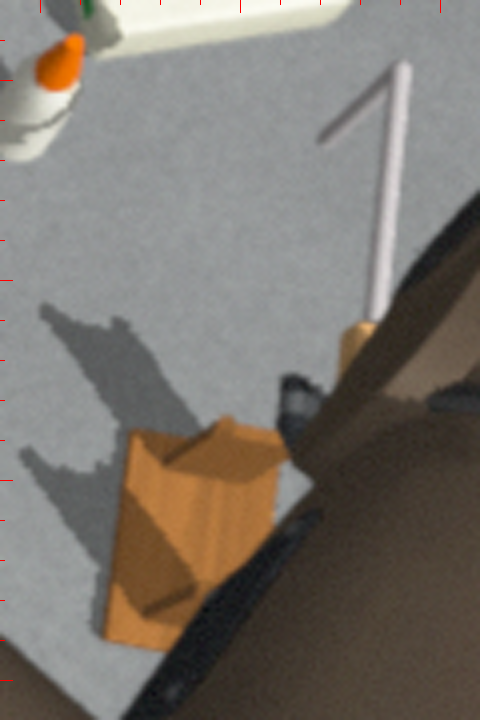

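View pics/k1w.png

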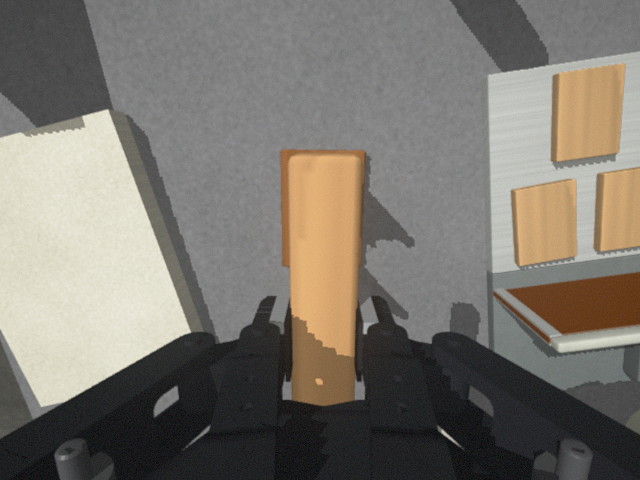

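```bash
python3 - <<'E'
from h import *
t=cam('top');s=cam('scene')
b,e=two(t,(540.5,146.5),s,(205,131.5));p,e2=two(t,(520.5,165),s,(211,166.5));print(b,e,p,e2)
st()
E
```

```text
[ 0.69804899 -0.35743282  0.27426943] 0.0031835277551643107 [ 0.69736691 -0.35584044  0.17178581] 0.0002448410178871183
t 30.65 pos [ 0.4992 -0.3272  0.4316] jaw 82.28 gap 0.0226 F [-0.6  0.3 -1.1] q6 -122.0
```

The rod is level in the grip: the tip is 0.200 m ahead and 0.260 m below the flange, with yaw -8.5°. I carry it high, leg end above 0.2 m and so clear of the bottle and guard, to behind the knob.

Call:
move_arm(
  steps=[
    [[0,0,20],0],
    [[0,0,20],0],
    [[4,25,0],0.02],
    [[8,40,0],0.02],
    [[8,45,0],0.02],
  ],
)

```text
clock: 31.15
eef_pos: [0.5191, -0.2166, 0.472]
ee_rot: [[-0.0, 0.076, 0.997], [0.0, 0.997, -0.076], [-1.0, 0.0, -0.0]]
ft_force: [0.5, 0.9, -0.9]
finger_gap: 0.0225
```

Call:
move_arm(
  steps=[
    [[8,45,0],0.02],
    [[8,45,0],0.02],
    [[8,45,0],0.02],
    [[8,45,0],0.02],
    [[8,35,0],0.02],
  ],
)

```text
clock: 31.65
eef_pos: [0.5591, 0.0002, 0.4722]
ee_rot: [[-0.0, -0.027, 1.0], [0.0, 1.0, 0.027], [-1.0, 0.0, -0.0]]
ft_force: [0.9, -0.8, -1.6]
finger_gap: 0.0222
```

Call:
move_arm(
  steps=[
    [[6,20,0],0.004],
    [[4,9,0],0],
    [[2,0,0],0],
    [[0,0,0],0],
    [[0,0,0],0],
  ],
)

```text
clock: 32.15
eef_pos: [0.571, 0.0257, 0.4724]
ee_rot: [[-0.0, -0.028, 1.0], [-0.0, 1.0, 0.028], [-1.0, -0.0, -0.0]]
ft_force: [0.0, -0.1, -1.3]
finger_gap: 0.0229
```

```bash
python3 - <<'E'
from h import *
st();s=cam('scene');t=cam('top');crop(s,'l1s.png',180,110,380,260,4);crop(t,'l1t.png',270,60,430,210,4);st()
E
```

```text
t 32.15 pos [0.571  0.0257 0.4724] jaw 91.59 gap 0.0229 F [ 0.  -0.1 -1.3] q6 -96.0
t 32.25 pos [0.571  0.0259 0.4725] jaw 91.6 gap 0.0223 F [-0.1 -0.7 -1. ] q6 -96.0
```

View pics/l1s.png

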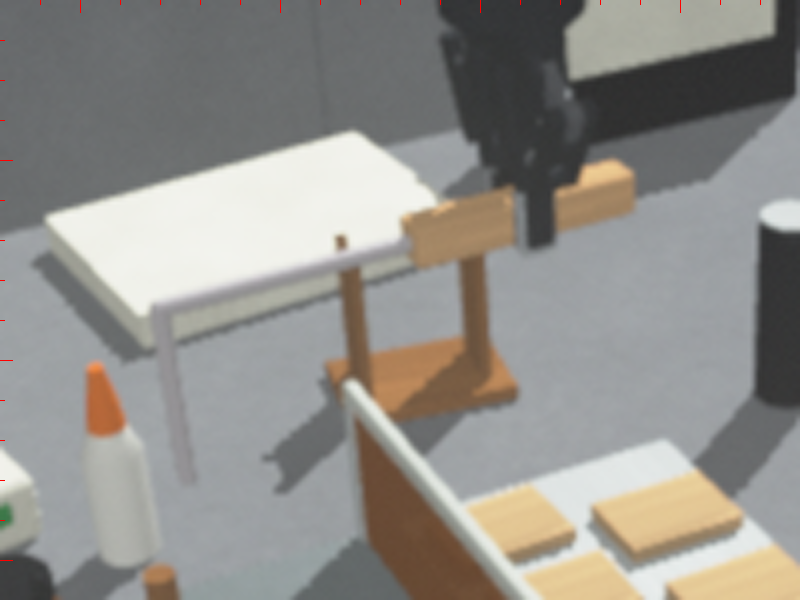

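View pics/l1t.png

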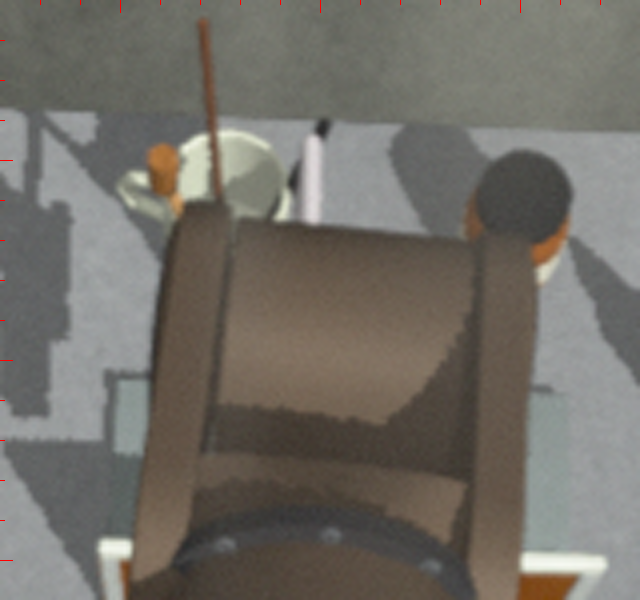

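```bash
python3 - <<'E'
from h import *
t=cam('top');s=cam('scene')
print(two(t,(348.5,95),s,(220,187)), onz(s,(226.7,230.5),.2125), onz(t,(348.5,95),.321)); st()
print(proj(t,(.7735,.030,.12)))
E
```

```text
(array([0.77225109, 0.02746108, 0.31394314]), np.float64(0.0035439909714474983)) [0.77298599 0.03245773 0.2125    ] [0.77048163 0.02697339 0.321     ]
t 32.35 pos [0.571  0.0262 0.4725] jaw 91.62 gap 0.0227 F [ 0.  -0.4 -2.1] q6 -96.0
[342.3627229  134.40129329]
```

Call:
move_arm(
  steps=[
    [[0,0,-15],0],
    [[0,0,-35],0],
    [[0,0,-35],0],
    [[0,0,-25],0],
    [[0,0,-10],0],
  ],
)

```text
clock: 32.85
eef_pos: [0.5708, 0.0265, 0.3504]
ee_rot: [[-0.003, -0.029, 1.0], [0.0, 1.0, 0.029], [-1.0, 0.0, -0.003]]
ft_force: [-0.2, 0.2, -0.4]
finger_gap: 0.0225
```

```bash
python3 - <<'E'
from h import *
cam('top');st();s=cam('scene');crop(s,'m1s.png',180,160,380,310,4);st()
E
```

```text
t 32.9 pos [0.5709 0.0266 0.3501] jaw 91.65 gap 0.0228 F [-1.  -0.4 -2.8] q6 -96.0
t 32.95 pos [0.5712 0.0266 0.3518] jaw 91.65 gap 0.0226 F [ 0.5  0.3 -0.8] q6 -96.0
```

View pics/m1s.png

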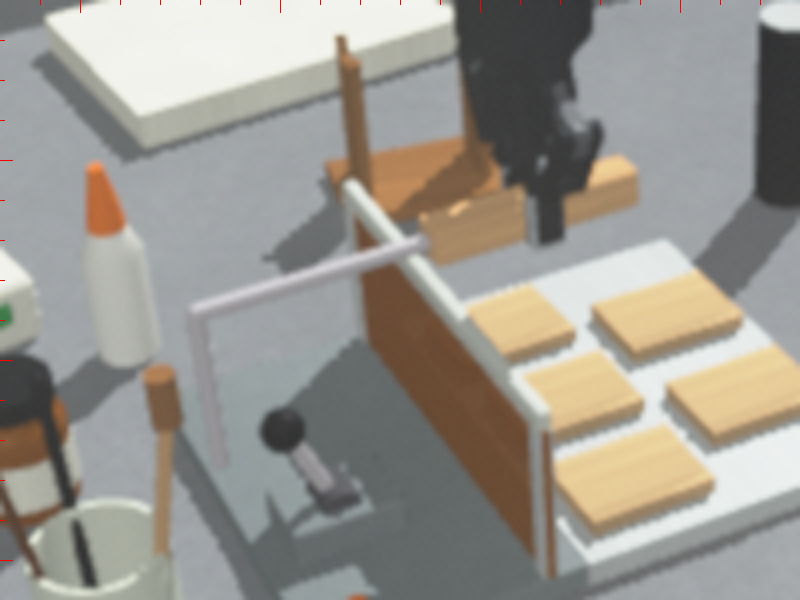

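The leg stands behind the knob: its tip is at crop (220,463), the knob at (284,430). The panels are undisturbed. I check the tip's y against the knob.

```bash
python3 - <<'E'
from h import *
s=cam('scene');st()
print(onz(s,(235,275.75),.0905),onz(s,(251,267.5),.098), proj(s,(.7334,.0297,.098)), proj(s,(.7715,.0295,.0905)))
E
```

```text
t 33.0 pos [0.5714 0.0266 0.353 ] jaw 91.66 gap 0.0224 F [ 0.7 -0.3 -1.2] q6 -96.0
[0.77152316 0.0329026  0.0905    ] [0.73230919 0.03159471 0.098     ] [250.25054481 267.19013412] [234.51444204 274.90373773]
```

Aligned within about 2 mm. I lower 12 mm and start pulling towards the guard.

Call:
move_arm(
  steps=[
    [[0,0,-6],0],
    [[0,0,-6],0],
    [[-4,0,0],0],
    [[-6,0,0],0],
    [[-6,0,0],0],
  ],
)

```text
clock: 33.5
eef_pos: [0.5545, 0.0269, 0.3407]
ee_rot: [[0.0, -0.029, 1.0], [0.0, 1.0, 0.029], [-1.0, 0.0, 0.0]]
ft_force: [-1.0, -0.3, -1.5]
finger_gap: 0.0228
```

Call:
move_arm(
  steps=[
    [[-6,0,0],0],
    [[-6,0,0],0],
    [[-6,0,0],0],
    [[-6,0,0],0],
    [[-6,0,0],0],
  ],
)

```text
clock: 34.0
eef_pos: [0.5246, 0.0268, 0.3406]
ee_rot: [[0.0, -0.029, 1.0], [0.0, 1.0, 0.029], [-1.0, 0.0, 0.0]]
ft_force: [1.5, -0.9, -0.6]
finger_gap: 0.0226
```

```bash
python3 - <<'E'
from h import *
st();s=cam('scene');crop(s,'m2s.png',180,160,380,310,4);st()
E
```

```text
t 34.0 pos [0.5246 0.0268 0.3406] jaw 91.67 gap 0.0226 F [ 1.5 -0.9 -0.6] q6 -96.0
t 34.05 pos [0.5238 0.0269 0.3405] jaw 91.68 gap 0.0224 F [ 0.5  0.3 -1.8] q6 -96.0
```

View pics/m2s.png

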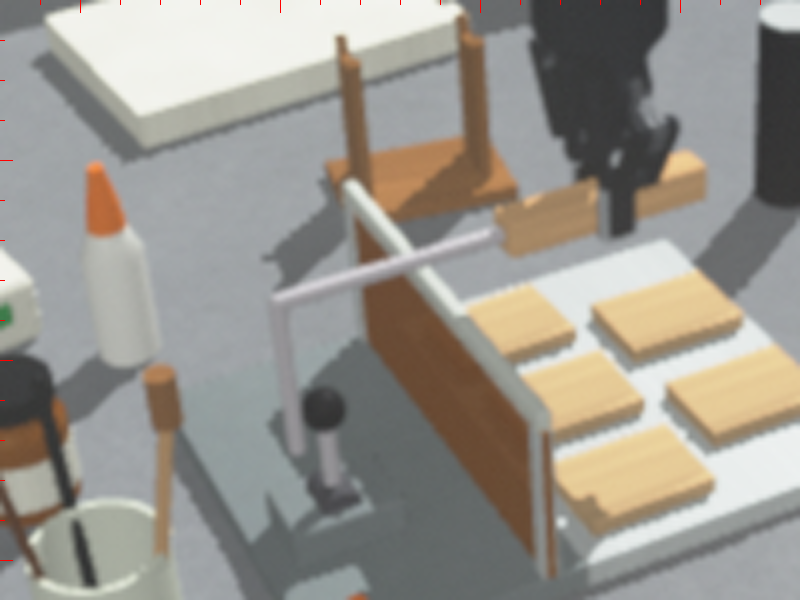

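The knob now stands midway at (324,408), following the leg. I carry on towards TCP x≈0.500.

Call:
move_arm(
  steps=[
    [[-6,0,0],0],
    [[-6,0,0],0],
    [[-5,0,0],0],
    [[-4,0,0],0],
    [[0,0,0],0],
  ],
)

```text
clock: 34.55
eef_pos: [0.5036, 0.0268, 0.3405]
ee_rot: [[-0.001, -0.029, 1.0], [0.0, 1.0, 0.029], [-1.0, 0.0, -0.001]]
ft_force: [1.2, -0.7, -1.6]
finger_gap: 0.0223
```

```bash
python3 - <<'E'
from h import *
st();s=cam('scene');crop(s,'m3s.png',180,160,380,310,4);st()
E
```

```text
t 34.55 pos [0.5036 0.0268 0.3405] jaw 91.67 gap 0.0223 F [ 1.2 -0.7 -1.6] q6 -96.0
t 34.6 pos [0.5039 0.0268 0.3405] jaw 91.67 gap 0.0223 F [ 0.  -0.  -2.3] q6 -96.0
```

View pics/m3s.png

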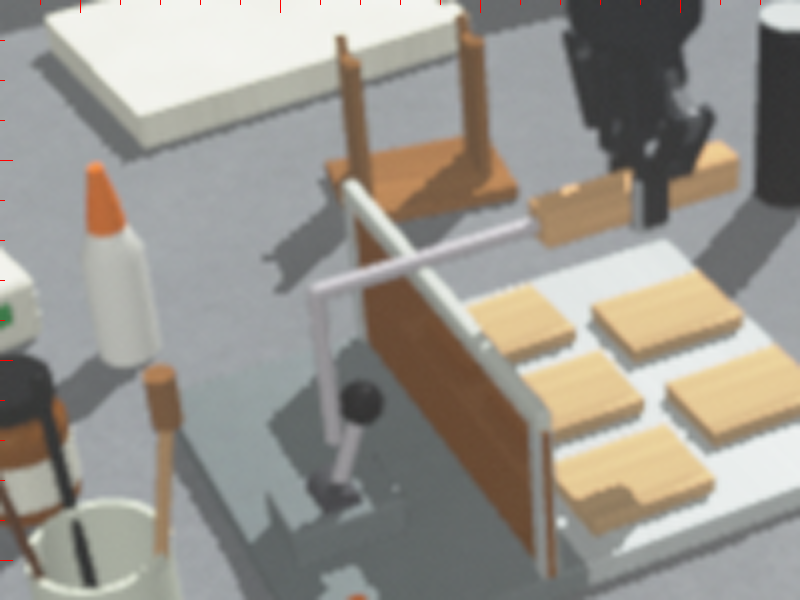

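Call:
move_arm(
  steps=[
    [[-1,0,0],0],
    [[-1,0,0],0],
    [[-1,0,0],0],
    [[0,0,0],0],
    [[0,0,0],0],
  ],
)

```text
clock: 35.1
eef_pos: [0.5011, 0.0268, 0.3405]
ee_rot: [[-0.0, -0.029, 1.0], [0.0, 1.0, 0.029], [-1.0, 0.0, -0.0]]
ft_force: [-0.9, -1.1, -2.0]
finger_gap: 0.0223
```

Call:
move_arm(
  steps=[
    [[-1,0,0],0],
    [[-1,0,0],0],
    [[0,0,0],0],
    [[0,0,0],0],
    [[0,0,0],0],
  ],
)

```text
clock: 35.6
eef_pos: [0.4993, 0.0268, 0.3406]
ee_rot: [[0.001, -0.029, 1.0], [0.0, 1.0, 0.029], [-1.0, 0.0, 0.001]]
ft_force: [5.7, 0.5, -3.3]
finger_gap: 0.0228
```

```bash
python3 - <<'E'
from h import *
st();s=cam('scene');crop(s,'m4s.png',180,160,380,310,4);st()
print([ (x,proj(s,(x,.029,.1))*4-[720,640]) for x in (.6834,.69)])
E
```

```text
t 35.6 pos [0.4993 0.0268 0.3406] jaw 91.67 gap 0.0228 F [ 5.7  0.5 -3.3] q6 -96.0
t 35.65 pos [0.4993 0.0268 0.3406] jaw 91.67 gap 0.0224 F [ 5.8 -0.5 -3.7] q6 -96.0
[(0.6834, array([362.60965046, 399.08581048])), (0.69, array([351.87855442, 402.49763952]))]
```

View pics/m4s.png

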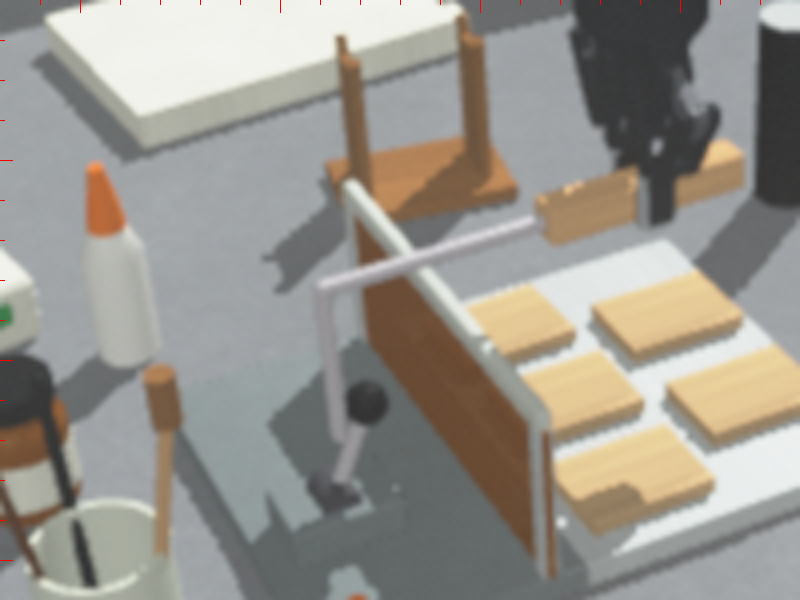

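The stop is reached: 5.7 N, knob at (366,402) against (363,399) predicted for fully on. I wait ten seconds here, with camera reads passing the time.

```bash
python3 - <<'E'
from h import *
t0=st()['clock']
while r.state()['clock']-t0<9.8: s=optics.read_camera('scene')
st();t=cam('top');crop(s,'n1s.png',180,160,380,310,4);crop(t,'n1t.png',280,140,430,320,3)
E
```

```text
t 35.65 pos [0.4993 0.0268 0.3406] jaw 91.67 gap 0.0224 F [ 5.8 -0.5 -3.7] q6 -96.0
t 45.45 pos [0.4994 0.0268 0.3406] jaw 91.67 gap 0.0225 F [ 5.   0.7 -3.9] q6 -96.0
```

View pics/n1s.png

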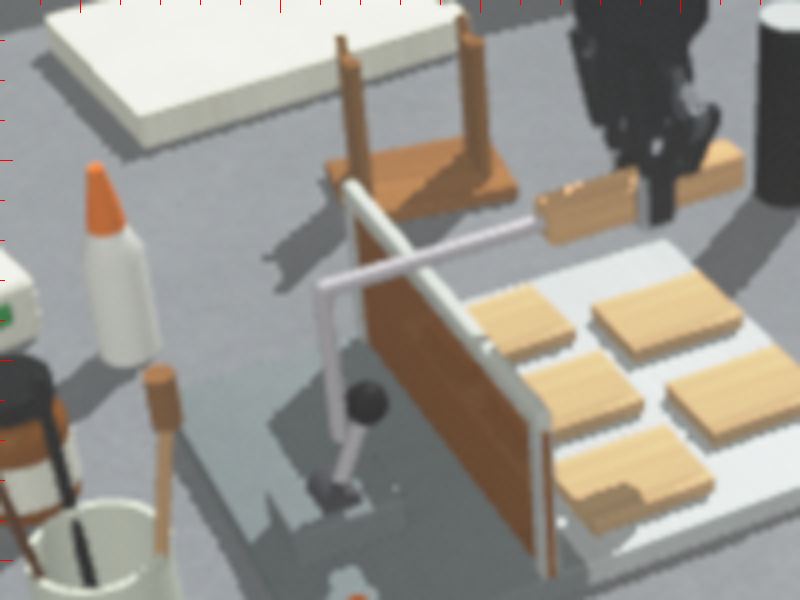

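The switch stayed on for ten seconds and the panels are intact. I back the leg off, raise it over the knob, and bring it between the guard and the knob.

Call:
move_arm(
  steps=[
    [[4,0,0],0],
    [[4,0,0],0],
    [[0,0,20],0],
    [[0,0,25],0],
    [[0,0,20],0],
  ],
)

```text
clock: 46.0
eef_pos: [0.5072, 0.0269, 0.4065]
ee_rot: [[-0.001, -0.029, 1.0], [0.0, 1.0, 0.029], [-1.0, 0.0, -0.001]]
ft_force: [0.3, 0.6, -2.0]
finger_gap: 0.0224
```

Call:
move_arm(
  steps=[
    [[-10,0,0],0],
    [[-15,0,0],0],
    [[-15,0,0],0],
    [[-12,0,0],0],
    [[-5,0,0],0],
  ],
)

```text
clock: 46.5
eef_pos: [0.4488, 0.0269, 0.4049]
ee_rot: [[-0.001, -0.029, 1.0], [0.0, 1.0, 0.029], [-1.0, 0.0, -0.001]]
ft_force: [-0.3, 0.2, -1.7]
finger_gap: 0.0223
```

```bash
python3 - <<'E'
from h import *
cam('top');st();s=cam('scene');crop(s,'o1s.png',180,160,380,310,4);st()
E
```

```text
t 46.55 pos [0.4488 0.0269 0.4051] jaw 91.67 gap 0.0224 F [-0.3 -0.2 -1.4] q6 -97.0
t 46.6 pos [0.4496 0.0269 0.4053] jaw 91.67 gap 0.0226 F [-0.1 -0.1 -0.8] q6 -97.0
```

View pics/o1s.png

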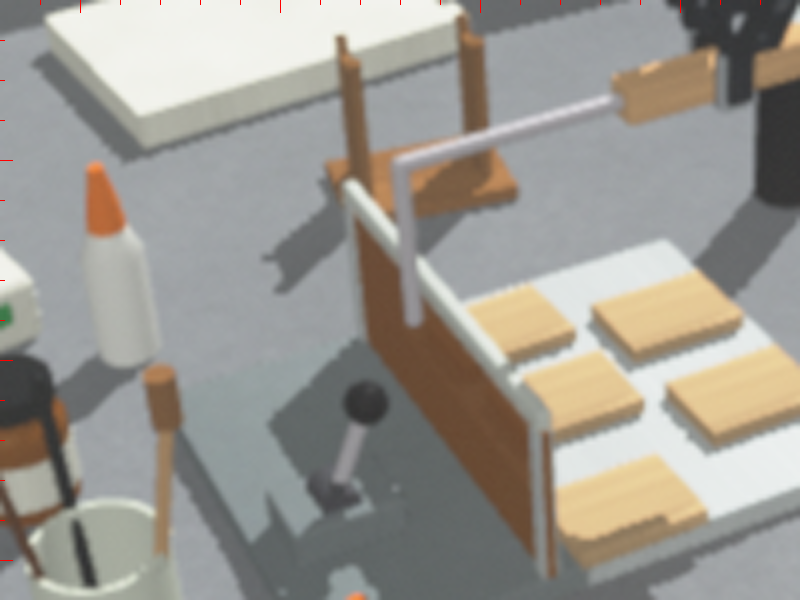

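The knob stays on at (366,402). The panel on the left of the far row has shifted: its right corner moved to (705,515) from (712,480) in the crop. That is the announced knock, and I'll check it. First I verify the leg's place.

```bash
python3 - <<'E'
from h import *
s=cam('scene');st()
f=lambda p:(180+p[0]/4,160+p[1]/4)
print('tip',onz(s,f((414,324)),.145))
th=np.radians(.9);R=np.array([[np.cos(th),-np.sin(th)],[np.sin(th),np.cos(th)]])
for p in [(705,515),(650,457),(590,550)]:
    w=onz(s,f(p),.03)[:2];print(p,w,R.T@(w-[.49,-.0098]))
for p in [(712,480),(658,425),(597,517)]:
    w=onz(s,f(p),.03)[:2];print('before',p,w,R.T@(w-[.49,-.0098]))
E
```

```text
t 46.65 pos [0.4501 0.0268 0.4054] jaw 91.67 gap 0.0226 F [ 0.4 -0.3 -0.7] q6 -97.0
tip [0.65043442 0.03507303 0.145     ]
(705, 515) [0.52136707 0.14126585] [0.03373604 0.15055452]
(650, 457) [0.52356429 0.07894395] [0.03495408 0.0882058 ]
(590, 550) [0.59397098 0.13599353] [0.10624818 0.14414244]
before (712, 480) [0.50179373 0.11577672] [0.01376475 0.12537598]
before (658, 425) [0.50418758 0.05394563] [0.0151871  0.06351492]
before (597, 517) [0.57718193 0.1124723 ] [0.08909174 0.12088782]
```

The tip is at x=0.650, midway between guard and knob. The knocked panel is now near station (0.070,0.115): still within limits, and I'll correct it after returning the rod. I lower and push the switch off.

Call:
move_arm(
  steps=[
    [[0,0,-15],0],
    [[0,0,-20],0],
    [[0,0,-18],0],
    [[0,0,-8],0],
    [[0,0,-4],0],
  ],
)

```text
clock: 47.15
eef_pos: [0.4505, 0.0268, 0.3398]
ee_rot: [[-0.001, -0.029, 1.0], [0.0, 1.0, 0.029], [-1.0, 0.0, -0.001]]
ft_force: [0.2, 0.3, -1.3]
finger_gap: 0.0222
```

```bash
python3 - <<'E'
from h import *
cam('top');st();s=cam('scene');crop(s,'o2s.png',180,160,380,310,4)
E
```

```text
t 47.2 pos [0.4504 0.0268 0.3398] jaw 91.67 gap 0.0226 F [-0.3  0.3 -2.4] q6 -97.0
```

View pics/o2s.png

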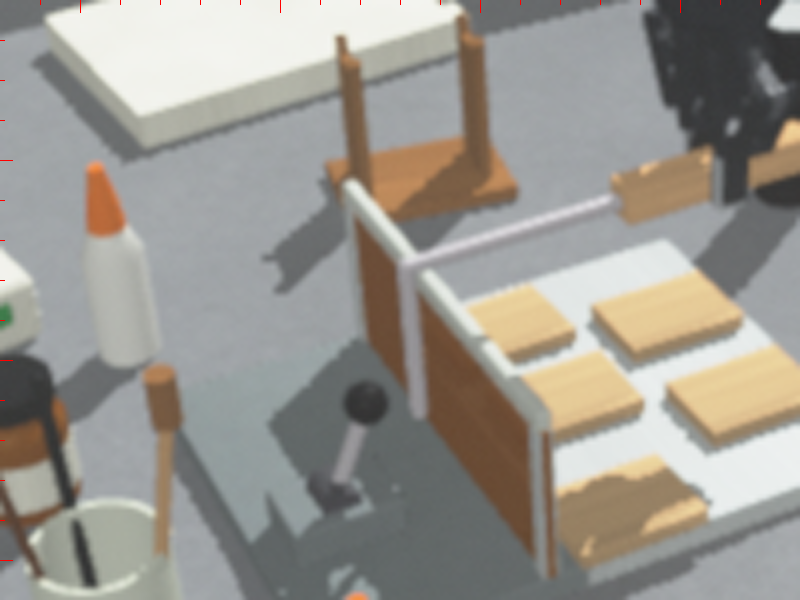

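Call:
move_arm(
  steps=[
    [[5,0,0],0],
    [[6,0,0],0],
    [[6,0,0],0],
    [[6,0,0],0],
    [[6,0,0],0],
  ],
)

```text
clock: 47.75
eef_pos: [0.4796, 0.0268, 0.3406]
ee_rot: [[0.0, -0.029, 1.0], [0.0, 1.0, 0.029], [-1.0, 0.0, 0.0]]
ft_force: [-1.8, -0.1, -1.7]
finger_gap: 0.0227
```

Call:
move_arm(
  steps=[
    [[6,0,0],0],
    [[6,0,0],0],
    [[6,0,0],0],
    [[6,0,0],0],
    [[6,0,0],0],
  ],
)

```text
clock: 48.25
eef_pos: [0.5096, 0.0268, 0.3405]
ee_rot: [[-0.0, -0.029, 1.0], [0.0, 1.0, 0.029], [-1.0, 0.0, -0.0]]
ft_force: [-1.2, 0.1, -1.4]
finger_gap: 0.0224
```

Call:
move_arm(
  steps=[
    [[2,0,0],0],
    [[2,0,0],0],
    [[1,0,0],0],
    [[0,0,0],0],
    [[0,0,0],0],
  ],
)

```text
clock: 48.75
eef_pos: [0.514, 0.0268, 0.3405]
ee_rot: [[0.0, -0.029, 1.0], [0.0, 1.0, 0.029], [-1.0, 0.0, 0.0]]
ft_force: [-0.0, -0.6, -2.3]
finger_gap: 0.0226
```

```bash
python3 - <<'E'
from h import *
st();s=cam('scene');crop(s,'o3s.png',180,160,380,310,4)
E
```

```text
t 48.75 pos [0.514  0.0268 0.3405] jaw 91.67 gap 0.0226 F [-0.  -0.6 -2.3] q6 -96.0
```

View pics/o3s.png

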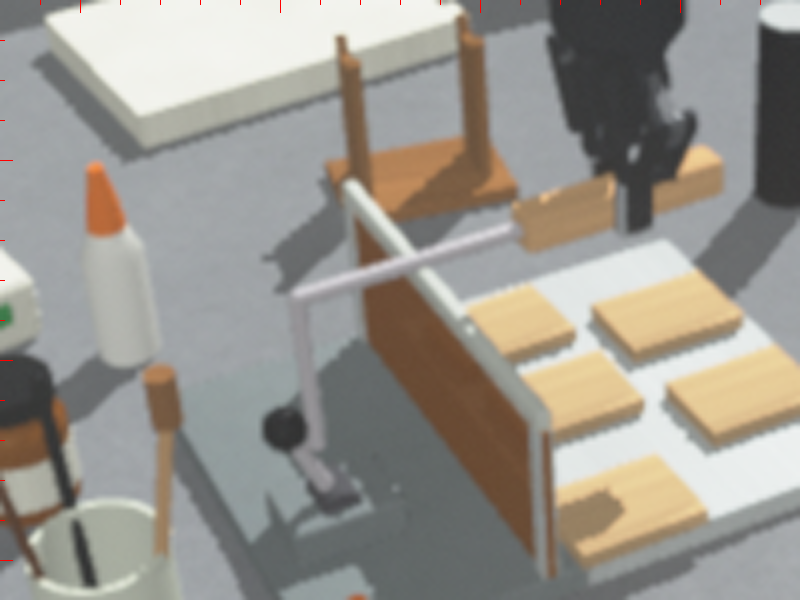

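The knob is almost back at its off position: (286,429) against (284,430) at the start. I push until the stop is felt.

Call:
move_arm(
  steps=[
    [[1,0,0],0],
    [[1,0,0],0],
    [[1,0,0],0],
    [[0,0,0],0],
    [[0,0,0],0],
  ],
)

```text
clock: 49.3
eef_pos: [0.5162, 0.0269, 0.3403]
ee_rot: [[-0.004, -0.029, 1.0], [0.0, 1.0, 0.029], [-1.0, 0.0, -0.004]]
ft_force: [-9.7, 0.2, 2.5]
finger_gap: 0.0226
```

Call:
move_arm(
  steps=[
    [[1,0,0],0],
    [[1,0,0],0],
    [[0,0,0],0],
    [[0,0,0],0],
    [[0,0,0],0],
  ],
)

```text
clock: 49.8
eef_pos: [0.5171, 0.027, 0.3403]
ee_rot: [[-0.007, -0.029, 1.0], [0.0, 1.0, 0.029], [-1.0, 0.001, -0.007]]
ft_force: [-19.2, 0.3, 8.0]
finger_gap: 0.0225
```

Stop reached. I back off and raise over the guard.

Call:
move_arm(
  steps=[
    [[-5,0,0],0],
    [[-7,0,0],0],
    [[0,0,30],0],
    [[0,0,45],0],
    [[0,0,40],0],
  ],
)

```text
clock: 50.3
eef_pos: [0.5069, 0.0268, 0.4573]
ee_rot: [[0.001, -0.029, 1.0], [0.0, 1.0, 0.029], [-1.0, 0.0, 0.001]]
ft_force: [1.5, 0.3, -2.0]
finger_gap: 0.023
```

Call:
move_arm(
  steps=[
    [[0,0,18],0],
    [[0,-30,0],-0.02],
    [[-2,-45,0],-0.02],
    [[-2,-45,0],-0.02],
    [[-2,-45,0],-0.02],
  ],
)

```text
clock: 50.8
eef_pos: [0.5006, -0.1396, 0.4738]
ee_rot: [[0.001, 0.051, 0.999], [-0.0, 0.999, -0.051], [-1.0, -0.0, 0.001]]
ft_force: [-0.2, -0.1, -1.9]
finger_gap: 0.0217
```

Call:
move_arm(
  steps=[
    [[0,-45,0],-0.02],
    [[0,-45,0],-0.02],
    [[0,-45,0],-0.02],
    [[0,-35,0],-0.02],
    [[0,-15,0],0],
  ],
)

```text
clock: 51.3
eef_pos: [0.5006, -0.326, 0.4731]
ee_rot: [[0.0, 0.133, 0.991], [-0.0, 0.991, -0.133], [-1.0, -0.0, 0.0]]
ft_force: [-0.3, 0.1, -2.8]
finger_gap: 0.0223
```

```bash
python3 - <<'E'
from h import *
cam('scene');cam('scene');st();s=cam('scene');t=cam('top');crop(s,'p1s.png',170,60,370,210,4);crop(t,'p1t.png',440,100,600,260,4);st()
c=cam('wrist'); cv2.imwrite('pics/p1w.png',c['img'][:,:,::-1]);crop(t,'p1p.png',280,140,430,320,3);np.savez('t.npz',**{k:t[k] for k in t})
E
```

```text
t 51.4 pos [ 0.5008 -0.3247  0.473 ] jaw 82.4 gap 0.0228 F [-0.8  0.1 -1.9] q6 -122.0
t 51.5 pos [ 0.5011 -0.3225  0.4733] jaw 82.51 gap 0.0226 F [ 0.3  0.4 -2.1] q6 -122.0
```

View pics/p1s.png

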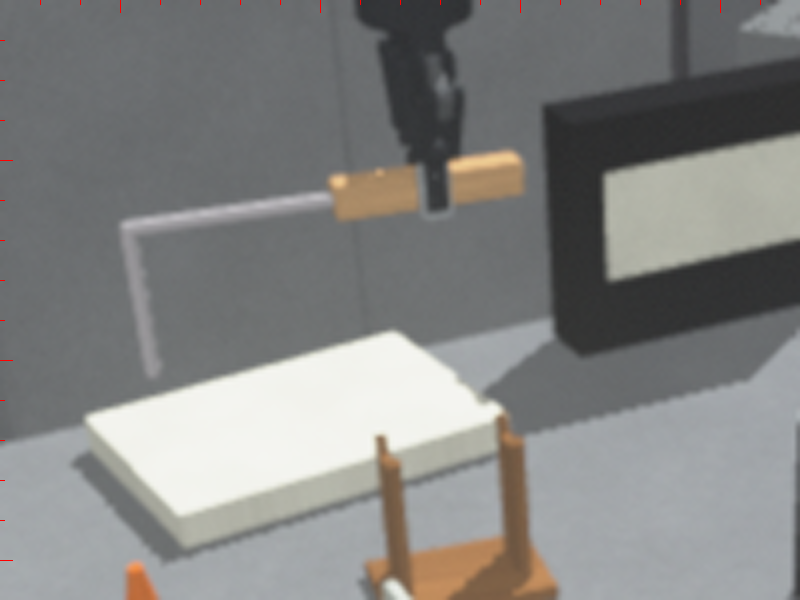

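View pics/p1t.png

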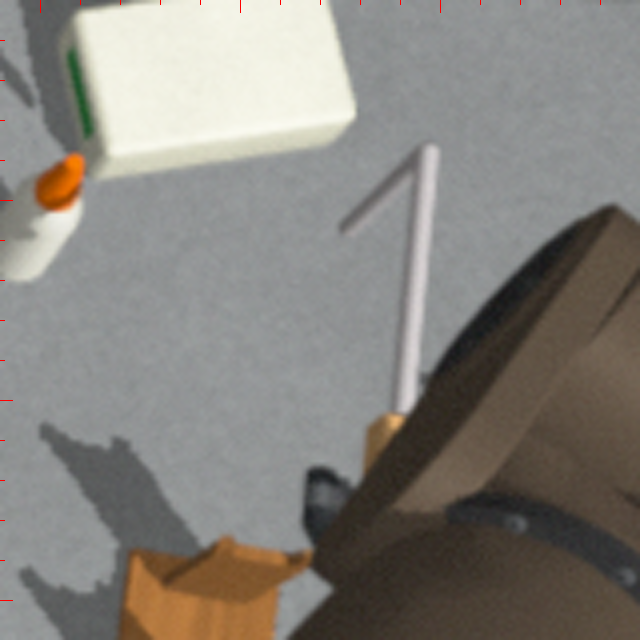

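View pics/p1p.png

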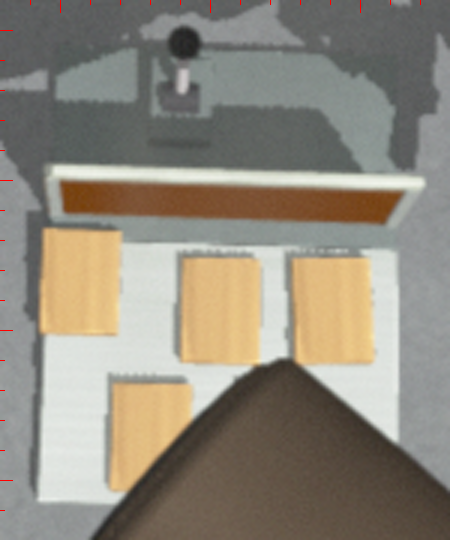

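View pics/p1w.png

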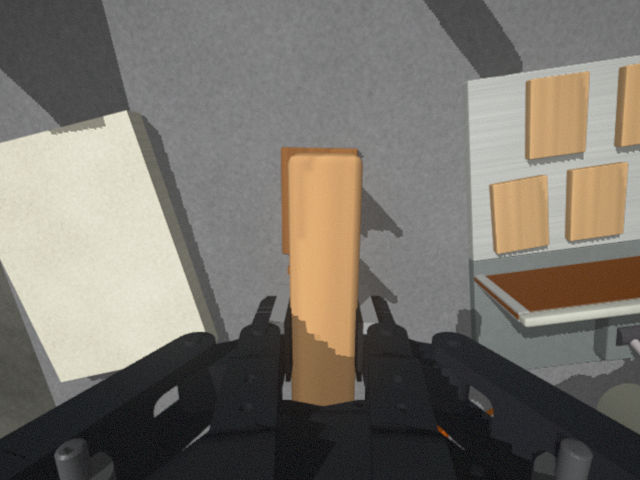

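```bash
python3 - <<'E'
from h import *
t=dict(np.load('t.npz'));s=cam('scene')
b,e=two(t,(546.75,138),s,(201.75,116.5));p,e2=two(t,(526.5,157.5),s,(208.25,153.5));print(b,e,p,e2)
P=rect(t,[(280+x/3,140+y/3) for x,y in [(43,228),(121,230),(118,334),(39,333)]],.03)
th=np.radians(.9);R=np.array([[np.cos(th),-np.sin(th)],[np.sin(th),np.cos(th)]])
print(R.T@(P.mean(0)[:2]-[.49,-.0098]))
st();st()
E
```

```text
[ 0.6995271  -0.35315527  0.31665655] 0.0006875594475300365 [ 0.69925396 -0.35370561  0.21220261] 0.0005186898473869735
 cen [0.5569 0.1033] edges [0.085  0.0621 0.0842 0.062 ] ang [   0.9  -89.1 -179.2   91.7]
[0.06862104 0.1120197 ]
t 51.6 pos [ 0.5012 -0.3219  0.4737] jaw 82.58 gap 0.0224 F [ 0.2  0.7 -2.3] q6 -122.0
t 51.6 pos [ 0.5012 -0.3219  0.4737] jaw 82.58 gap 0.0224 F [ 0.2  0.7 -2.3] q6 -122.0
```

The rod hasn't slipped in the grip and the switch is off. I return to the original grasp pose.

Call:
move_arm(
  steps=[
    [[-2,-5,-20],-0.005],
    [[0,0,-40],0],
    [[0,0,-45],0],
    [[0,0,-35],0],
    [[0,0,-20],0],
  ],
)

```text
clock: 52.1
eef_pos: [0.499, -0.3266, 0.3111]
ee_rot: [[-0.002, 0.134, 0.991], [0.002, 0.991, -0.134], [-1.0, 0.002, -0.002]]
ft_force: [0.1, -0.4, -1.7]
finger_gap: 0.0226
```

Call:
move_arm(
  steps=[
    [[0,0,0],0],
    [[0,0,0],0],
    [[0,0,0],0],
    [[0,0,0],0],
    [[0,0,0],0],
  ],
)

```text
clock: 52.6
eef_pos: [0.4992, -0.3281, 0.3145]
ee_rot: [[0.001, 0.135, 0.991], [-0.001, 0.991, -0.135], [-1.0, -0.001, 0.001]]
ft_force: [-1.8, -1.0, -2.6]
finger_gap: 0.0223
```

```bash
python3 - <<'E'
from h import *
st();s=cam('scene');t=cam('top');crop(s,'q1s.png',190,140,340,240,5);crop(t,'q1t.png',440,130,560,310,4);st()
E
```

```text
t 52.6 pos [ 0.4992 -0.3281  0.3145] jaw 82.22 gap 0.0223 F [-1.8 -1.  -2.6] q6 -122.0
t 52.7 pos [ 0.4991 -0.3282  0.3141] jaw 82.22 gap 0.0228 F [ 0.4 -0.4 -2. ] q6 -122.0
```

View pics/q1s.png

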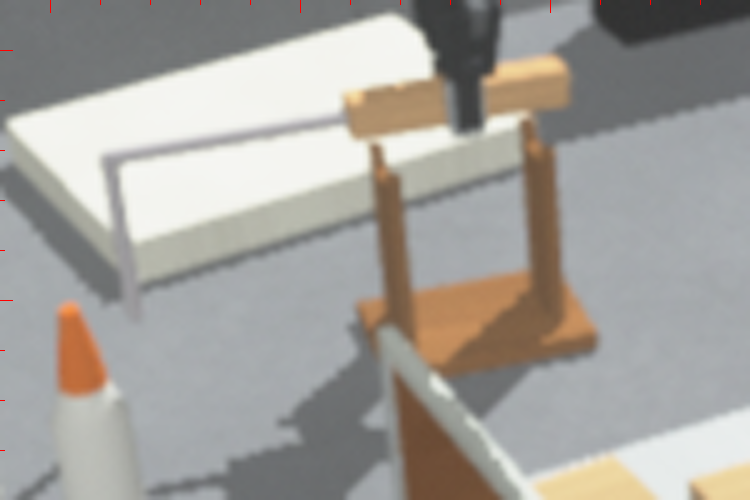

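View pics/q1t.png

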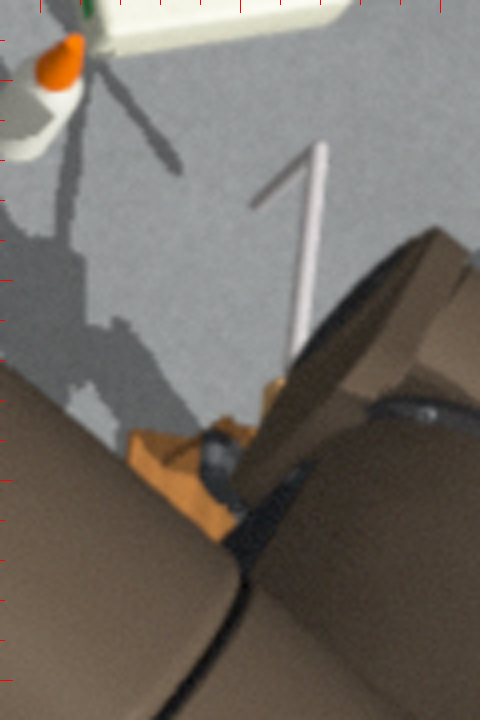

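The handle is poised above both notches. I lower gently.

Call:
move_arm(
  steps=[
    [[0,1,-8],0],
    [[0,0,-8],0],
    [[0,0,-6],0],
    [[0,0,-4],0],
    [[0,0,-2],0],
  ],
)

```text
clock: 53.2
eef_pos: [0.4991, -0.3272, 0.2848]
ee_rot: [[-0.001, 0.135, 0.991], [0.001, 0.991, -0.135], [-1.0, 0.001, -0.001]]
ft_force: [0.9, -0.6, -1.7]
finger_gap: 0.0226
```

Call:
move_arm(
  steps=[
    [[0,0,-1],0],
    [[0,0,0],0],
    [[0,0,0],0],
    [[0,0,0],0],
    [[0,0,0],0],
  ],
)

```text
clock: 53.7
eef_pos: [0.4991, -0.3272, 0.2847]
ee_rot: [[0.0, 0.135, 0.991], [-0.0, 0.991, -0.135], [-1.0, -0.0, 0.0]]
ft_force: [0.8, 0.2, -1.8]
finger_gap: 0.0224
```

Call:
move_arm(
  steps=[
    [[0,0,-1],0],
    [[0,0,-0.5],0],
    [[0,0,0],0],
    [[0,0,0],0],
    [[0,0,0],0],
  ],
)

```text
clock: 54.2
eef_pos: [0.4991, -0.3271, 0.2838]
ee_rot: [[0.001, 0.135, 0.991], [-0.0, 0.991, -0.135], [-1.0, -0.0, 0.001]]
ft_force: [-3.0, 1.2, 6.6]
finger_gap: 0.0223
```

Call:
move_arm(
  steps=[
    [[0,0,0],0],
    [[0,0,0],0],
    [[0,0,0],0],
    [[0,0,0],0],
    [[0,0,0],0],
  ],
  grip=50,
)

```text
clock: 54.7
eef_pos: [0.4991, -0.3272, 0.2829]
ee_rot: [[-0.0, 0.135, 0.991], [0.0, 0.991, -0.135], [-1.0, 0.0, -0.0]]
ft_force: [-0.2, -0.3, 0.6]
finger_gap: 0.0506
```

Call:
move_arm(
  steps=[
    [[0,0,5],0],
    [[0,0,20],0],
    [[0,0,40],0],
    [[0,0,40],0],
    [[0,0,30],0],
  ],
)

```text
clock: 55.2
eef_pos: [0.499, -0.327, 0.4209]
ee_rot: [[0.002, 0.135, 0.991], [-0.001, 0.991, -0.135], [-1.0, -0.001, 0.002]]
ft_force: [0.1, -0.0, -0.4]
finger_gap: 0.05
```

```bash
python3 - <<'E'
from h import *
cam('scene');st();c=cam('wrist');s=cam('scene');t=cam('top');crop(s,'r1s.png',190,140,340,240,5);crop(t,'r1t.png',440,130,560,310,4);st()
cv2.imwrite('pics/r1w.png',c['img'][:,:,::-1])
E
```

```text
t 55.25 pos [ 0.4992 -0.3272  0.4253] jaw 82.23 gap 0.05 F [-0.  -0.4  3.5] q6 -122.0
t 55.4 pos [ 0.4989 -0.327   0.4185] jaw 82.22 gap 0.0499 F [-1.  -0.2 -0.8] q6 -122.0
```

View pics/r1s.png

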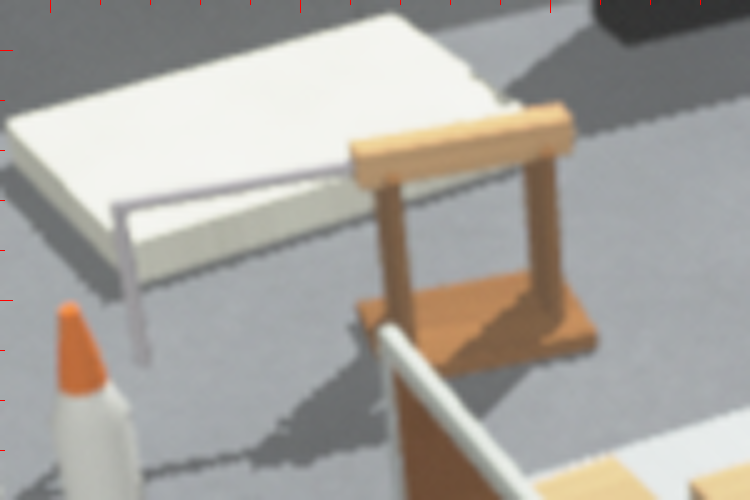

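View pics/r1w.png

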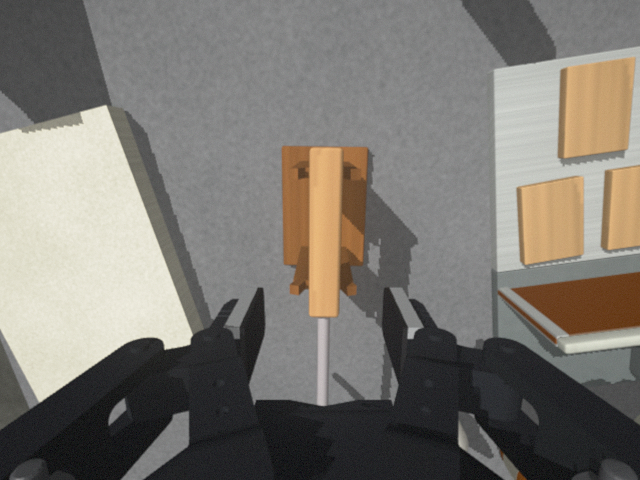

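The rod is back in both notches: its bend is at scene (214,181.6), against (213.7,181.7) at the start. The knocked panel, at station (0.069,0.112), slightly overhangs the plate edge, so I'll regrasp it off-centre, away from the guard, and set it back about 2 cm.

Call:
move_arm(
  steps=[
    [[0,25,0],0.02],
    [[5,45,0],0.02],
    [[5,45,0],0.02],
    [[5,45,0],0.02],
    [[5,45,0],0.02],
  ],
)

```text
clock: 55.9
eef_pos: [0.5189, -0.1205, 0.4166]
ee_rot: [[-0.002, 0.035, 0.999], [0.001, 0.999, -0.035], [-1.0, 0.001, -0.002]]
ft_force: [0.3, 0.9, -0.4]
finger_gap: 0.0502
```

Call:
move_arm(
  steps=[
    [[5,45,0],0.02],
    [[5,45,0],0.02],
    [[5,45,0],0.013],
    [[4,40,-20],0],
    [[3,20,-20],0],
  ],
  grip=85,
)

```text
clock: 56.4
eef_pos: [0.5407, 0.0757, 0.3765]
ee_rot: [[-0.001, -0.019, 1.0], [0.0, 1.0, 0.019], [-1.0, 0.0, -0.001]]
ft_force: [0.9, -0.6, 0.2]
finger_gap: 0.0852
```

```bash
python3 - <<'E'
from h import *
cam('scene');cam('scene');st(); c=cam('wrist'); st(); np.savez('w.npz',**{k:c[k] for k in c}); cv2.imwrite('pics/s1.png',c['img'][:,:,::-1])
E
```

```text
t 56.5 pos [0.5406 0.0751 0.3745] jaw 91.16 gap 0.0851 F [-0.2 -0.3 -0.6] q6 -90.0
t 56.55 pos [0.5409 0.0738 0.3759] jaw 91.11 gap 0.0849 F [ 0.4 -0.4  0.4] q6 -90.0
```

View pics/s1.png

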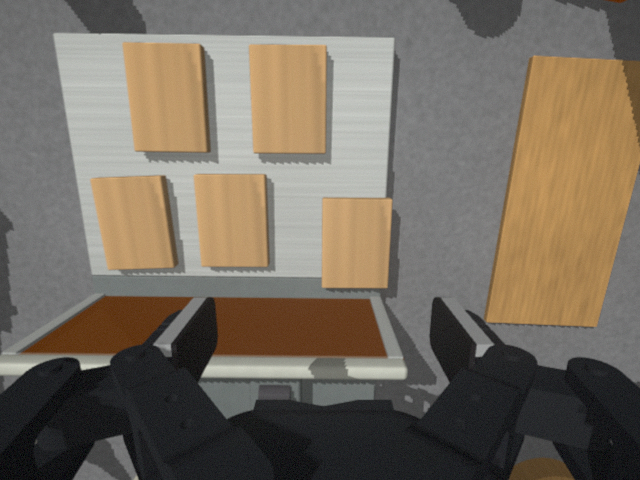

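This view shows all five panels. The knocked one has corners (322,198), (391,199), (388,289) and (322,286), overhanging the plate's edges by a few mm.

```bash
python3 - <<'E'
from h import *
c=dict(np.load('w.npz'))
rect(c,[(322,198),(391,199),(388,289),(322,286)],.03)
P=np.array([onz(c,p,.018) for p in [(54,33),(394,38)]]);print(P)
st()
E
```

```text
cen [0.5571 0.1046] edges [0.0825 0.0606 0.0846 0.062 ] ang [-178.8   90.4    2.1  -91.5]
[[ 0.38743764 -0.14831862  0.018     ]
 [ 0.38480345  0.1291901   0.018     ]]
t 56.55 pos [0.5409 0.0738 0.3759] jaw 91.11 gap 0.0849 F [ 0.4 -0.4  0.4] q6 -90.0
```

Call:
move_arm(
  steps=[
    [[2,15,-20],0],
    [[0,15,-40],0],
    [[0,0,-45],0],
    [[0,0,-35],0],
    [[0,0,-20],0],
  ],
)

```text
clock: 57.05
eef_pos: [0.5428, 0.1016, 0.2156]
ee_rot: [[-0.003, -0.016, 1.0], [-0.0, 1.0, 0.016], [-1.0, -0.0, -0.003]]
ft_force: [0.3, 0.5, -0.7]
finger_gap: 0.0852
```

```bash
python3 - <<'E'
from h import *
cam('scene');cam('scene');st(); c=cam('wrist'); st(); cv2.imwrite('pics/s2.png',c['img'][:,:,::-1])
E
```

```text
t 57.15 pos [0.5429 0.1016 0.2158] jaw 90.91 gap 0.0853 F [ 0.  -0.5 -0.3] q6 -87.0
t 57.2 pos [0.5433 0.1018 0.2175] jaw 90.92 gap 0.0848 F [0.9 0.1 0.9] q6 -87.0
```

View pics/s2.png

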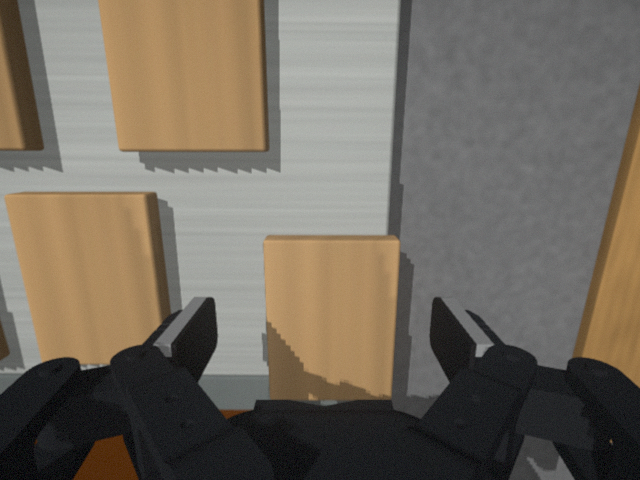

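The panel is between the open fingers (264-399 against 215-432). I lower, close and lift.

Call:
move_arm(
  steps=[
    [[0,2,-12],0],
    [[0,0,-10],0],
    [[0,0,-4],0],
    [[0,0,-1.5],0],
    [[0,0,0],0],
  ],
)

```text
clock: 57.7
eef_pos: [0.5432, 0.1049, 0.1906]
ee_rot: [[0.0, -0.017, 1.0], [0.0, 1.0, 0.017], [-1.0, 0.0, 0.0]]
ft_force: [-0.0, 1.0, -0.2]
finger_gap: 0.0851
```

Call:
move_arm(
  steps=[
    [[0,0,0],0],
    [[0,0,0],0],
    [[0,0,0],0],
    [[0,0,0],0],
    [[0,0,0],0],
  ],
  grip=55,
  grip_force=40,
)

```text
clock: 58.2
eef_pos: [0.5431, 0.1049, 0.1911]
ee_rot: [[0.001, -0.017, 1.0], [0.0, 1.0, 0.017], [-1.0, 0.0, 0.001]]
ft_force: [-1.1, -0.4, 5.4]
finger_gap: 0.0606
```

Call:
move_arm(
  steps=[
    [[0,0,0],0],
    [[0,0,5],0],
    [[0,0,10],0],
    [[0,0,0],0],
    [[0,0,0],0],
  ],
)

```text
clock: 58.7
eef_pos: [0.5431, 0.1048, 0.206]
ee_rot: [[0.001, -0.017, 1.0], [0.0, 1.0, 0.017], [-1.0, 0.0, 0.001]]
ft_force: [-0.1, 0.6, -0.7]
finger_gap: 0.0605
```

Gripped. I move it back by (-18,-20) mm, lower and release.

Call:
move_arm(
  steps=[
    [[-8,-8,0],0],
    [[-10,-12,0],0],
    [[0,0,-5],0],
    [[0,0,-4],0],
    [[0,0,-3],0],
  ],
)

```text
clock: 59.2
eef_pos: [0.5252, 0.0847, 0.193]
ee_rot: [[-0.0, -0.017, 1.0], [0.0, 1.0, 0.017], [-1.0, 0.0, -0.0]]
ft_force: [-0.2, 0.3, -0.9]
finger_gap: 0.0608
```

Call:
move_arm(
  steps=[
    [[0,0,-1],0],
    [[0,0,-1],0],
    [[0,0,0],0],
    [[0,0,0],0],
    [[0,0,0],0],
  ],
)

```text
clock: 59.7
eef_pos: [0.5251, 0.0849, 0.1916]
ee_rot: [[0.0, -0.017, 1.0], [0.0, 1.0, 0.017], [-1.0, 0.0, 0.0]]
ft_force: [0.1, 0.2, -0.4]
finger_gap: 0.0608
```

Call:
move_arm(
  steps=[
    [[0,0,-0.5],0],
    [[0,0,0],0],
    [[0,0,0],0],
    [[0,0,0],0],
    [[0,0,0],0],
  ],
)

```text
clock: 60.2
eef_pos: [0.5251, 0.0849, 0.1912]
ee_rot: [[0.0, -0.017, 1.0], [0.0, 1.0, 0.017], [-1.0, 0.0, 0.0]]
ft_force: [0.0, 0.4, 5.1]
finger_gap: 0.0607
```

Call:
move_arm(
  steps=[
    [[0,0,0],0],
    [[0,0,0],0],
    [[0,0,0],0],
    [[0,0,0],0],
    [[0,0,5],0],
  ],
  grip=71,
)

```text
clock: 60.7
eef_pos: [0.525, 0.0848, 0.1957]
ee_rot: [[-0.001, -0.017, 1.0], [0.0, 1.0, 0.017], [-1.0, 0.0, -0.001]]
ft_force: [0.5, 0.3, -0.5]
finger_gap: 0.0704
```

Call:
move_arm(
  steps=[
    [[0,0,20],0],
    [[0,0,40],0],
    [[0,0,45],0],
    [[0,0,45],0],
    [[0,0,45],0],
  ],
)

```text
clock: 61.2
eef_pos: [0.5246, 0.0848, 0.3933]
ee_rot: [[0.0, -0.017, 1.0], [0.0, 1.0, 0.017], [-1.0, 0.0, 0.0]]
ft_force: [0.5, 0.2, -0.3]
finger_gap: 0.0711
```

Call:
move_arm(
  steps=[
    [[0,50,0],0],
    [[0,50,0],0],
    [[0,50,0],0],
    [[0,50,0],0],
    [[0,40,0],0],
  ],
)

```text
clock: 61.7
eef_pos: [0.5244, 0.3273, 0.3914]
ee_rot: [[0.0, -0.018, 1.0], [0.0, 1.0, 0.018], [-1.0, 0.0, 0.0]]
ft_force: [0.4, -0.2, 0.1]
finger_gap: 0.0712
```

Call:
move_arm(
  steps=[
    [[-20,50,0],0],
    [[-20,30,0],0],
    [[0,10,0],0],
    [[0,0,0],0],
    [[0,0,0],0],
  ],
)

```text
clock: 62.2
eef_pos: [0.487, 0.4105, 0.3911]
ee_rot: [[0.0, -0.017, 1.0], [-0.0, 1.0, 0.017], [-1.0, -0.0, 0.0]]
ft_force: [0.1, -0.1, -0.2]
finger_gap: 0.0709
```

```bash
python3 - <<'E'
from h import *
cam('scene');cam('scene');st();t=cam('top');s=cam('scene');crop(t,'u1.png',280,130,540,320,3);crop(s,'u1s.png',180,150,410,320,3);np.savez('t.npz',**{k:t[k] for k in t})
E
```

```text
t 62.3 pos [0.4873 0.41   0.3911] jaw 90.9 gap 0.0709 F [0.9 0.5 0.2] q6 -57.0
```

View pics/u1.png

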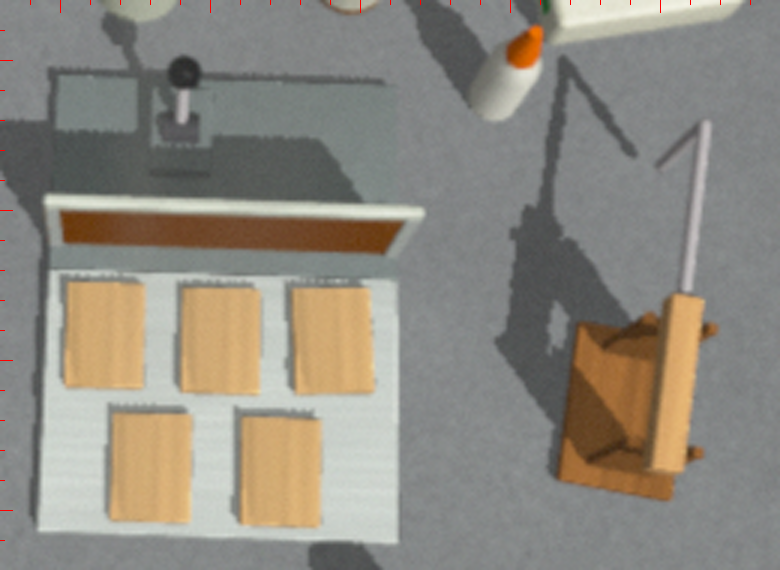

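View pics/u1s.png

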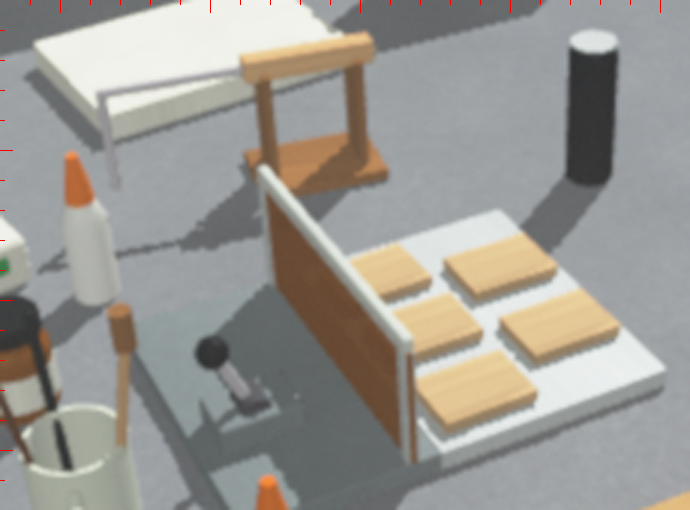

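All five panels are in place, the switch is off and the rod is in its stand. A last numeric check follows, then I hand in.

```bash
python3 - <<'E'
from h import *
t=dict(np.load('t.npz'));th=np.radians(.9);R=np.array([[np.cos(th),-np.sin(th)],[np.sin(th),np.cos(th)]])
for p in [(104,334),(221,341),(333,341),(151,467),(281,471)]:
    w=onz(t,(280+p[0]/3,130+p[1]/3),.03)[:2]; print(R.T@(w-[.49,-.0098]))
print('rod bend',onz(t,(280+706/3,130+123/3),.13),'tip',onz(t,(280+658/3,130+165/3),.022),'knob',onz(t,(280+184/3,130+72/3),.1))
h0=np.load('top0.npy')
for im in (h0,t['img']):
    hsv=cv2.cvtColor(im,cv2.COLOR_RGB2HSV); m=cv2.inRange(hsv,(3,170,100),(18,255,255)); n,_,s,c=cv2.connectedComponentsWithStats(m[100:190]); print([(np.round(c[i]+[0,100],1).tolist(),int(s[i,4])) for i in range(1,n) if s[i,4]>25])
st(); print(r.close_job())
E
```

```text
[0.05048818 0.09273756]
[0.04738219 0.00055903]
[ 0.04978902 -0.08751787]
[-0.05349591  0.05341017]
[-0.05384455 -0.04710857]
rod bend [ 0.69840378 -0.35955947  0.13      ] tip [ 0.69981297 -0.35895055  0.022     ] knob [0.73342464 0.03017008 0.1       ]
[([256.6, 136.3], 74), ([454.9, 145.7], 110)]
[([256.8, 136.2], 63), ([454.9, 145.6], 109)]
t 62.4 pos [0.4872 0.4101 0.3911] jaw 90.89 gap 0.0712 F [0.8 0.2 0.1] q6 -57.0
the job is handed in; nothing more can be done
None
```

The job is done and handed in at 62.4 s of the 210 s allowed; the hand-in gave no verdict.

- **Panels:** I laid all four panels from the stacks beside the one already on the plate. Their centres, in mm from the plate's centre, are about (50,93), (47,1), (50,-88), (-53,53) and (-54,-47). All five lie flat and none overlap.
- **Switch:** I pulled it with the rod to the stop, left it on for ten seconds, and pushed it back to its off stop. The knob is at its starting place in the image.
- **Rod:** It is back in both notches, leg down, with its bend and tip within about 2 mm of where they started.
- **Bottles:** Neither has moved, by their caps in the image (within 0.3 pixels).

These things did not go to plan:
- **Missed grasp:** one grasp closed above a panel, so I repeated it lower.
- **Hard touchdown:** the last panel from the stacks met the plate at about 90 N at the wrist, below the 120 N limit.
- **Knocked panel:** one placed panel was knocked aside while the switch was on and overhung the plate's edge by a few mm. I set it back about 2 cm after returning the rod.

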